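# Fetch the heat sink from between its neighbours

## Task

The heat sink in the parts caddy is hemmed in: first move the solder spool and the green-lidded paste tub from the caddy onto the blue side mat, both standing upright. Then take the heat sink out and set it flat in the middle of the dark square on the small thermal test plate, and after that put the spool and the tub back upright in the caddy, each in the very place it came from. Leave the two glass vials standing where they are.

Things in the scene. Friction and masses are not known exactly. Their poses are not given: they have to be found in the camera images.
- heat_sink_center (a point): Finned aluminium heat sink, 40 x 40 mm, 23 mm high, 60 g; this point is its centre, 11.5 mm above its underside; z up, x along the fins. At the start in the caddy's nest, at the caddy's yaw: walls 2.5 mm off its x faces, neighbours 3 to 10 mm off its y faces; grip it on the y faces once both are away.
- spool_center (a point): Spool of silvery solder wire standing on its flange, black flanges with a red patch on top, round, 59 mm in diameter, 44 mm high, 0.26 kg; this point is its centre, 22 mm above its underside; z is its upright axis. At the start it stands in one of the caddy's two side bays (either one).
- tub_center (a point): Round tub of solder paste, white with a green lid, 47 mm in diameter, 39 mm high, 40 g; this point is its centre, 19.5 mm above its underside; z is its upright axis. At the start it stands in the other side bay of the caddy.
- vial_red_center (a point): Glass vial with a red cap, 21 mm in diameter, 42 mm high; this point is its centre, half-way up. It stands loose on the caddy's deck behind the nest; leave it.
- vial_black_center (a point): The same vial with a black cap, loose on the deck beside the red-capped one; leave it.
- caddy: Fixed yellow caddy: flat deck, top 6 mm over the bench (origin on its underside), x -44 to 66, y -88 to 88 mm; x to its rear, y left. Nest at (0,0) between grey walls along y: inner faces x = +-22.5, 4 thick, 36 wide, 28 mm above the deck. Side bays at (0,+-53), each a flat black ring of 68 mm; grip their things along the caddy's x. Vials at (48,+-15).
- side_mat: Fixed blue mat with a dark rim, 100 mm (its x) x 150 mm (its y), 3 mm thick; origin at the centre of its underside. Empty at the start; both neighbours fit side by side along its y.
- plate_square (a point): Centre of the dark square (52 x 52 mm, flat) on the thermal test plate, a fixed low grey box 100 x 104 mm with an aluminium top plate; this point is on the plate's surface, 16 mm above the bench; axes along the box. Not listed: a coffee pot, 135 mm tall, stands on the bench at about x 0.55 to 0.70, y 0 to 0.18 m; pass in front of it or lift higher.
Things that resemble listed ones, but are neither listed nor needed, are in the scene too. What is meant by the part that bears heat_sink_center is not yellow, and is the larger of those in its own colour.

How it is judged:
By the outcome, as a careful person would: the job done as asked, in the order asked, and still so for the second after the job is handed in, with the robot touching nothing.
It also fails if it takes over 128 s, if anything falls off the work surface, if the arm or the gripper's body presses on something with over 40 N, if the wrist force passes 120 N, or if a joint passes its speed limit or range.

## Robot

A 6-joint arm with a two-finger parallel gripper is mounted at the origin on a cart in front of the work surface, level with it; the furniture and walls round the work are solid. World frame = base frame: x ahead of the robot, y to its left, z up, the work surface at z = 0. Lengths are in m, angles in rad, forces in N, time in s.
With the tool pointing down it reaches from about 0.35 to 0.975 m from the base axis. Payload 4.9 kg.
Tool frame: the origin (TCP) lies at the very end of the fingers, on their centre line; the grasp point (between the pads) lies 19 mm behind it (ctrl.grasp_offset is the distance from the TCP to the grasp point, in m); y points along the fingers, z is the direction in which the jaws open and shut, and the axes are right-handed (so a half turn about y gives the same grasp; the last joint's range is limited). The gripper opens to 85 mm and grips with 20 to 120 N. Pads are 22 mm wide; open, the fingers measure 114 mm over their backs; the gripper's body (76 mm by 85 mm) begins 54 mm behind the grasp point. The pads swing forward as they close: fully open they stand 13 mm farther back than shut.
Start: joints at [1.142, 0.053, 1.613, -0, 1.476, -0.119], TCP at [0.191, 0.595, 0.231] pointing down, gripper open.
Joint ranges: [-3.01, 3.01], [-1.01, 2.22], [0.06, 2.58], [-1.02, 4.17], [0.09, 2.62], [-3.14, 3.14]. Speed limits (rad/s): [2.57, 2.57, 3.14, 3.14, 3.14, 3.14].

## Interface

Orientations are given as a rotation vector (axis times angle).
In Python, from station import ctrl, eyes, finish_job, find_in, regions_of, pinpoint gives the robot as it stands.
- The arm moves only by the tool play_rows, never from a script. Its argument "moves" is a list of rows, each an object of numbers: "x", "y", "z": the shift along the world's x, y, z in cm; "turn": the turn about the world's z in degrees; "jaw": the finger opening in cm, from 0 to 8.54. A call has 1 to 8 rows; each row shifts and turns the commanded pose from where the row before left it; what a row does not reach is not made up. A row lasts 1/12 s, in which the tool goes at most 41.7 mm and 7.16 degrees, less where a joint would pass 70% of its speed; a pose out of reach is approached as far as the arm can. A call is refused whole if a number of a shift passes 4.17 or a number of a turn 7.16, either way. A call with a gripper value outside its range is refused whole. The fingers move at their own pace and stop on an object; "squeeze" is the grip in N (left out, the last holds). Time passes only in rows, so rows that do not move let the fingers close. It gives the time, the measured TCP pose, the force and the opening at its end, in the units of the state.
- ctrl.get_obs(): the state, without advancing time (a new reading comes with each control period).
- eyes.get_image(name): name is "side" or "top" or "wrist"; returns a dict with "img" (400x640x3 uint8, red, green, blue), "camera_matrix" (3x3 intrinsics, pixels), "D" ([k1, k2, p1, p2, k3] as OpenCV has them; the pictures are not rectified), "cam_to_world" (4x4, takes a point from camera to world coordinates). Camera axes: x right, y up, looking along -z (the intrinsics and any distortion apply to the point x, -y, -z); pixel columns grow to the right and rows downward; lengths in m; the calibration is good to about 2 mm. A picture is of the moment at which its call begins. There is no depth.
- finish_job(): hands the job in, once; it reports no verdict.
Trained networks look in the newest picture that a camera, given by its name, has taken for a name from the list of things; names that differ only in an ending like _2 or _b are one class to them, and where a whole thing is asked for, a point or a joint stands for the part that bears it (a point fixed in the world has none). Each returns a list of dicts, best first, with "score" (0 to 1); they miss things now and then, are a little off and sometimes report something else, mostly with a low value. They report only what shows in the picture. A call takes as long as a camera call. They do not tell look-alikes from the thing itself.
- find_in(camera, query): "point" ([column, row] in pixels, amid what is visible of it).
- regions_of(camera, query): "pixels" (400x640 bool, what is visible of it) and "point" ([column, row] in pixels, amid what is visible of it).
- pinpoint(camera, query): "point" ([column, row] in pixels: a listed point, or the origin of a listed thing).
The state is a dict: "t": time; "q": joint angles; "dq": joint speeds; "effort": joint torques, N m; "tool_pos": TCP position; "tool_rot": TCP orientation; "contact_force": force on the tool from outside, world axes, zero at the start; "wrist_torque": the same for the moment, N m; "opening": finger opening in m.
Only numpy, scipy, OpenCV 4.12 (cv2) and the standard library are available. Lean on these libraries where they do the work, as an engineer would, in place of code of your own. Each camera call takes 0.05 s, during which the arm holds its last target.

## Working session

There is one attempt and no reset: what is moved stays moved. The work goes in short steps, Python scripts to look and compute and a tool call to move; the robot and the scene stay as the last step left them, time stands still between calls to the robot, and variables do not carry over. Pictures are saved under pics/ and viewed, and the job is handed in when it is done.

Besides the shell and the picture viewer there is one more tool, called after ">>>" by a JSON object that holds its "name" and its "arguments". play_rows: Moves the arm, as the interface text tells. Its arguments: {"type":"object","properties":{"moves":{"type":"array"},"squeeze":{"type":"number"}},"required":["moves"]}

```bash
ls; mkdir -p pics
python3 - <<'E'
from station import ctrl, eyes
import cv2
for n in ["side","top","wrist"]:
    d=eyes.get_image(n); cv2.imwrite(f"pics/{n}0.png",d["img"][:,:,::-1])
    print(n,d["camera_matrix"].tolist(),d["D"],d["cam_to_world"].round(3).tolist())
print(ctrl.get_obs(), ctrl.grasp_offset)
E
```

```text
pics
side [[461.5772622429632, 0.0, 320.0199936397984], [0.0, 461.5772622429632, 212.25911572926142], [0.0, 0.0, 1.0]] [0.02529998 0.         0.         0.         0.        ] [[-1.0, -0.001, 0.023, 0.48], [0.019, -0.612, 0.79, 0.91], [0.013, 0.791, 0.612, 0.764], [0.0, 0.0, 0.0, 1.0]]
top [[399.4378379228204, 0.0, 322.2338759632297], [0.0, 399.4378379228204, 201.20230630865242], [0.0, 0.0, 1.0]] [0.0302591 0.        0.        0.        0.       ] [[0.136, 0.971, -0.198, 0.288], [-0.991, 0.134, -0.024, -0.002], [0.003, 0.199, 0.98, 0.92], [0.0, 0.0, 0.0, 1.0]]
wrist [[282.48852716067364, 0.0, 322.4583619869614], [0.0, 282.48852716067364, 195.93572943460336], [0.0, 0.0, 1.0]] [-0.04218089  0.          0.          0.          0.        ] [[0.304, -0.909, -0.285, 0.117], [0.953, 0.29, 0.092, 0.618], [-0.001, -0.3, 0.954, 0.372], [0.0, 0.0, 0.0, 1.0]]
{'t': 0.15, 'q': array([ 1.14201595e+00,  5.32150442e-02,  1.61398546e+00,  2.11468886e-05,
        1.47600252e+00, -1.18984845e-01]), 'dq': array([ 0.00046706, -0.00174979, -0.00380391,  0.00031215,  0.00057242,
        0.00044905]), 'effort': array([ 3.94825429e-04, -3.94231904e+01, -3.70725632e+01, -1.24625421e-04,
        4.53449000e-03, -1.17637595e-05]), 'tool_pos': array([0.19032007, 0.59480426, 0.23033524]), 'tool_rot': array([-1.55863408,  0.24354931, -0.2428308 ]), 'contact_force': array([ 0.54277112, -0.16950267, -0.26144834]), 'wrist_torque': array([ 0.00546049, -0.0294112 ,  0.04206274]), 'opening': 0.0855874528350244} 0.0187
```

View pics/side0.png

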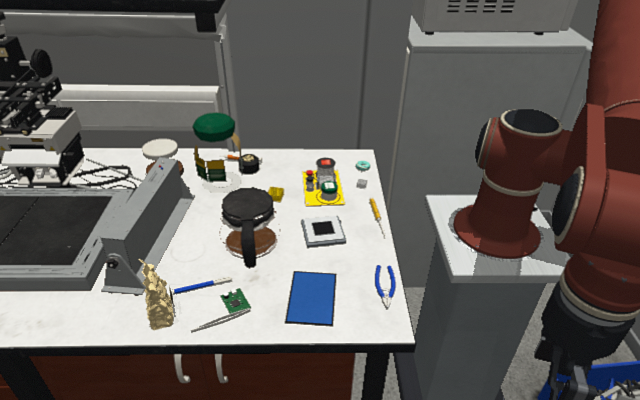

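View pics/top0.png

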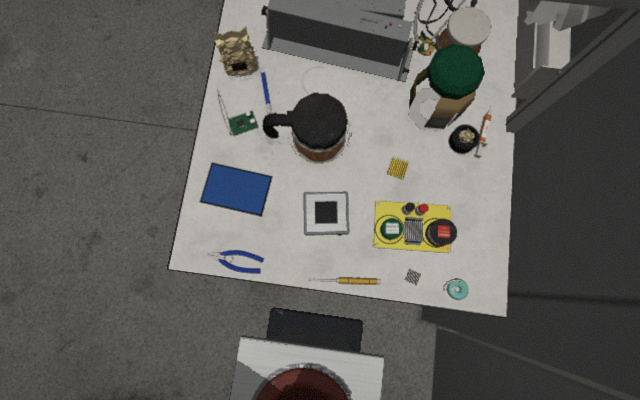

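View pics/wrist0.png

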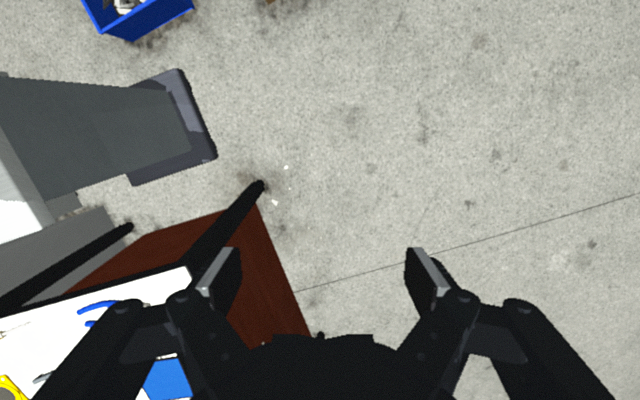

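```bash
cat > h.py <<'E'
import numpy as np, cv2
from station import ctrl, eyes, find_in, regions_of, pinpoint
def unproj(d,uv,z):
    uv=np.asarray(uv,float).reshape(-1,1,2)
    n=cv2.undistortPoints(uv,d["camera_matrix"],d["D"]).reshape(-1,2)
    r=np.c_[n[:,0],-n[:,1],-np.ones(len(n))]
    T=d["cam_to_world"]; w=r@T[:3,:3].T; o=T[:3,3]
    return o+w*((z-o[2])/w[:,2])[:,None]
def proj(d,P):
    P=np.atleast_2d(P); T=d["cam_to_world"]; c=(P-T[:3,3])@T[:3,:3]
    c=c*[1,-1,-1]
    return cv2.projectPoints(c,np.zeros(3),np.zeros(3),d["camera_matrix"],d["D"])[0].reshape(-1,2)
E
python3 - <<'E'
from h import *
Z=dict(heat_sink_center=.0175,spool_center=.028,tub_center=.0255,vial_red_center=.027,vial_black_center=.027,caddy=0,side_mat=0,plate_square=.016)
for n in ["top","side"]:
    d=eyes.get_image(n)
    for q,z in Z.items():
        for r in pinpoint(n,q)[:3]:
            print(n,q,round(r["score"],2),np.round(r["point"],1),unproj(d,r["point"],z)[0].round(4))
    for q,z in [("caddy",.006),("side_mat",.003),("plate_square",.016)]:
        R=regions_of(n,q)
        if R:
            m=R[0]["pixels"].astype(np.uint8)
            ys,xs=np.nonzero(m); P=unproj(d,np.c_[xs,ys],z)[:,:2]
            rr=cv2.minAreaRect((P*1000).astype(np.float32)); print(n,q,len(xs),rr)
E
```

```text
top heat_sink_center 0.88 [415.5 229.4] [ 0.4344 -0.1984  0.0175]
top heat_sink_center 0.63 [407.9 230.6] [ 0.4293 -0.1816  0.0175]
top heat_sink_center 0.6 [398.2 164.6] [ 0.5815 -0.1444  0.0175]
top spool_center 0.67 [407.5 208.2] [ 0.4785 -0.1738  0.028 ]
top spool_center 0.66 [437.5 232.2] [ 0.4332 -0.2454  0.028 ]
top spool_center 0.61 [410.  232.1] [ 0.4249 -0.1845  0.028 ]
top tub_center 0.74 [390.3 230.3] [ 0.4233 -0.1407  0.0255]
top vial_red_center 0.62 [421.7 209.9] [ 0.4792 -0.2062  0.027 ]
top vial_black_center 0.6 [406.9 207.8] [ 0.4794 -0.1726  0.027 ]
top vial_black_center 0.42 [406.7 231.9] [ 0.4245 -0.1773  0.027 ]
top caddy 0.75 [407.8 230.1] [ 0.4332 -0.1847  0.    ]
top side_mat 0.91 [233.9 190.1] [0.4717 0.231  0.    ]
top plate_square 0.66 [324.8 213. ] [0.4439 0.0108 0.016 ]
top caddy 2216 ((442.31243896484375, -192.61892700195312), (113.25977325439453, 178.25286865234375), 3.845604658126831)
top side_mat 2743 ((474.667724609375, 225.95138549804688), (154.5126953125, 104.00123596191406), 85.32259368896484)
top plate_square 1948 ((444.8141174316406, 8.233169555
[... 481 characters left out ...]
er 0.5 [312.2 185.1] [ 0.4719 -0.1671  0.027 ]
side caddy 0.64 [325.2 184.6] [ 0.4335 -0.2092  0.    ]
side caddy 0.64 [310.1 181.4] [ 0.4777 -0.2259  0.    ]
side caddy 0.5 [313.8 296.9] [ 0.4706  0.2251 -0.    ]
side side_mat 0.68 [311.4 297.7] [0.4758 0.2273 0.    ]
side plate_square 0.76 [325.6 224.2] [ 0.4385 -0.0062  0.016 ]
side caddy 818 ((441.40496826171875, -186.94390869140625), (114.40391540527344, 181.1839141845703), 2.1400113105773926)
side side_mat 2484 ((475.39788818359375, 227.8656005859375), (153.34434509277344, 102.15676879882812), 84.61161804199219)
side plate_square 1144 ((444.92083740234375, 21.148944854736328), (102.2353744506836, 114.84774780273438), 7.921827793121338)
```

Run:
```python
from h import *
d=eyes.get_image("top")["img"][:,:,::-1]
cv2.imwrite("pics/crop1.png",cv2.resize(d[150:290,290:480],None,fx=4,fy=4,interpolation=cv2.INTER_CUBIC))
d=eyes.get_image("side")["img"][:,:,::-1]
cv2.imwrite("pics/crop2.png",cv2.resize(d[145:255,260:400],None,fx=5,fy=5,interpolation=cv2.INTER_CUBIC))
```

```text
(no output)
```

View pics/crop1.png

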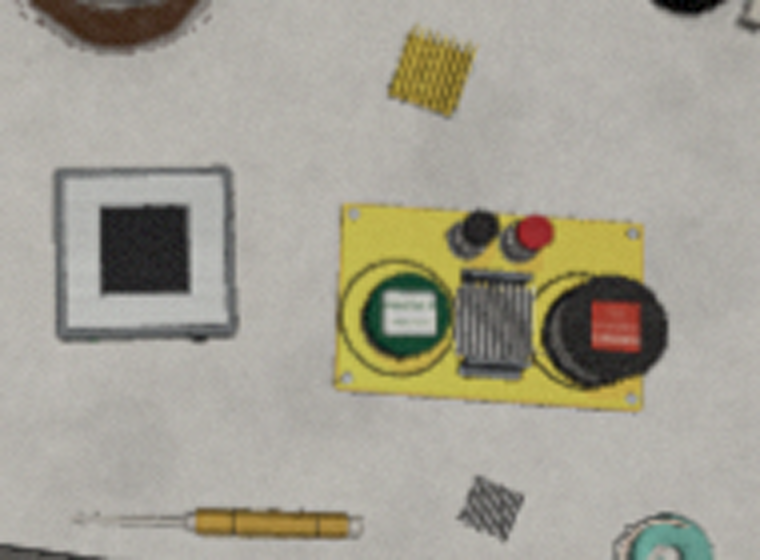

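View pics/crop2.png

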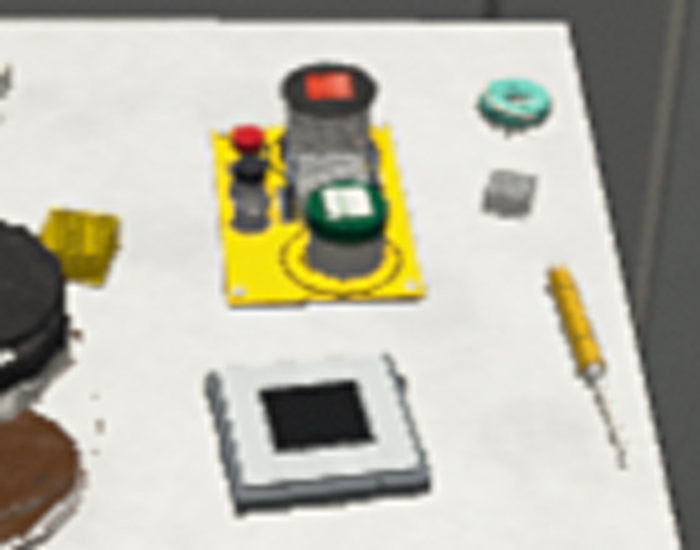

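Run:
```python
from h import *
from scipy.spatial.transform import Rotation as R
from scipy.optimize import least_squares
o=ctrl.get_obs(); print(R.from_rotvec(o["tool_rot"]).as_matrix().round(3))
res={}
for n in ["top","side"]:
    d=eyes.get_image(n); im=d["img"]; hsv=cv2.cvtColor(im,cv2.COLOR_RGB2HSV)
    m=cv2.inRange(hsv,(22,150,120),(34,255,255))
    r=np.zeros_like(m)
    if n=="top": r[195:260,365:460]=255
    else: r[160:212,295:350]=255
    m&=r
    cnt=max(cv2.findContours(m,cv2.RETR_EXTERNAL,cv2.CHAIN_APPROX_NONE)[0],key=cv2.contourArea)
    h=cv2.convexHull(np.vstack(cv2.findContours(m,cv2.RETR_EXTERNAL,cv2.CHAIN_APPROX_NONE)[0]))
    ap=cv2.approxPolyDP(h,2.5,True).reshape(-1,2); print(n,ap.tolist()); print(unproj(d,ap,.006).round(4)[:,:2].tolist())
```

```text
[[ 0.952 -0.     0.305]
 [-0.305  0.     0.952]
 [-0.    -1.     0.   ]]
top [[449, 247], [446, 251], [378, 246], [374, 243], [376, 205], [390, 202], [446, 206], [449, 210]]
[[0.4065, -0.2798], [0.3965, -0.2737], [0.3865, -0.1196], [0.3921, -0.1099], [0.4807, -0.1047], [0.4922, -0.1363], [0.5006, -0.266], [0.4921, -0.2736]]
side [[337, 171], [344, 203], [306, 205], [303, 172]]
[[0.396, -0.2735], [0.3845, -0.1106], [0.4892, -0.1016], [0.4991, -0.2677]]
```

>>> {"name": "play_rows", "arguments": {"moves": [{"x": 2,"y": -4,"turn": -6},{"x": 2,"y": -4,"turn": -6},{"x": 2,"y": -4,"turn": -6},{"x": 2,"y": -4,"turn": -6},{"x": 2,"y": -4,"turn": -6},{"x": 2,"y": -4,"turn": -6},{"x": 2,"y": -4,"turn": -6},{"x": 2,"y": -4,"turn": -6}]}}

```text
invalid input
```

>>> {"name": "play_rows", "arguments": {"moves": [{"x": 1,"y": -4,"turn": -2.5},{"x": 1,"y": -4,"turn": -2.5},{"x": 1,"y": -4,"turn": -2.5},{"x": 1,"y": -4,"turn": -2.5},{"x": 1,"y": -4,"turn": -2.5},{"x": 1,"y": -4,"turn": -2.5},{"x": 1,"y": -4,"turn": -2.5},{"x": 1,"y": -4,"turn": -2.5}]}}

```text
invalid input
```

>>> {"name": "play_rows", "arguments": {"moves": [{"y": -3.6},{"y": -3.6},{"y": -3.6},{"y": -3.6},{},{},{}]}}

```text
invalid input
```

>>> {"name": "play_rows", "arguments": {"moves": [{"x": 2,"y": -4,"z": 0,"turn": -6,"jaw": 8.5},{"x": 2,"y": -4,"z": 0,"turn": -6,"jaw": 8.5},{"x": 2,"y": -4,"z": 0,"turn": -6,"jaw": 8.5},{"x": 2,"y": -4,"z": 0,"turn": -6,"jaw": 8.5},{"x": 2,"y": -4,"z": 0,"turn": -6,"jaw": 8.5},{"x": 2,"y": -4,"z": 0,"turn": -6,"jaw": 8.5},{"x": 2,"y": -4,"z": 0,"turn": -6,"jaw": 8.5},{"x": 2,"y": -4,"z": 0,"turn": -6,"jaw": 8.5}]}}

```text
t: 2.22
tool_pos: [0.34, 0.2954, 0.2316]
tool_rot: [-1.378, 0.895, -0.896]
contact_force: [0.6, 0.1, -0.1]
opening: 0.0854
```

>>> {"name": "play_rows", "arguments": {"moves": [{"x": 1,"y": -4,"z": 0,"turn": -2.5,"jaw": 8.5},{"x": 1,"y": -4,"z": 0,"turn": -2.5,"jaw": 8.5},{"x": 1,"y": -4,"z": 0,"turn": -2.5,"jaw": 8.5},{"x": 1,"y": -4,"z": 0,"turn": -2.5,"jaw": 8.5},{"x": 1,"y": -4,"z": 0,"turn": -2.5,"jaw": 8.5},{"x": 1,"y": -4,"z": 0,"turn": -2.5,"jaw": 8.5},{"x": 1,"y": -4,"z": 0,"turn": -2.5,"jaw": 8.5},{"x": 1,"y": -4,"z": 0,"turn": -2.5,"jaw": 8.5}]}}

```text
t: 2.88
tool_pos: [0.4197, -0.025, 0.2318]
tool_rot: [-1.241, 1.155, -1.157]
contact_force: [0.5, -0.4, -0.7]
opening: 0.085
```

>>> {"name": "play_rows", "arguments": {"moves": [{"x": 0,"y": -3.6,"z": 0,"turn": 0,"jaw": 8.5},{"x": 0,"y": -3.6,"z": 0,"turn": 0,"jaw": 8.5},{"x": 0,"y": -3.6,"z": 0,"turn": 0,"jaw": 8.5},{"x": 0,"y": -2.6,"z": 0,"turn": 0,"jaw": 8.5},{"x": 0,"y": 0,"z": 0,"turn": 0,"jaw": 8.5},{"x": 0,"y": 0,"z": 0,"turn": 0,"jaw": 8.5},{"x": 0,"y": 0,"z": 0,"turn": 0,"jaw": 8.5}]}}

```text
t: 3.47
tool_pos: [0.4196, -0.1565, 0.2313]
tool_rot: [-1.243, 1.155, -1.154]
contact_force: [0.5, -0.5, 0.2]
opening: 0.0853
```

Run:
```python
from h import *
from scipy.spatial.transform import Rotation as R
o=ctrl.get_obs(); print(o["t"],o["tool_pos"],R.from_rotvec(o["tool_rot"]).as_matrix().round(3)); print(o["q"])
d=eyes.get_image("wrist"); cv2.imwrite("pics/w1.png",d["img"][:,:,::-1]); np.save("w1.npy",d,allow_pickle=True)
Z=dict(heat_sink_center=.0175,spool_center=.028,tub_center=.0255,vial_red_center=.027,vial_black_center=.027,caddy=0)
for q,z in Z.items():
    for r in pinpoint("wrist",q)[:3]:
        print(q,round(r["score"],2),np.round(r["point"],1),unproj(d,r["point"],z)[0].round(4))
```

```text
3.4667 [ 0.41955256 -0.15649025  0.23125177] [[ 0.074 -0.     0.997]
 [-0.997  0.001  0.074]
 [-0.001 -1.    -0.   ]]
[-5.23764017e-01 -3.94117398e-01  2.00647564e+00  4.46579208e-04
  1.52954270e+00 -5.97872769e-01]
heat_sink_center 0.95 [442.  167.4] [ 0.5725 -0.1413  0.0175]
heat_sink_center 0.72 [256.  196.6] [ 0.334  -0.1988  0.0175]
heat_sink_center 0.61 [328.3 196.6] [ 0.4294 -0.1916  0.0175]
spool_center 0.74 [325.9 242.8] [ 0.431  -0.2539  0.028 ]
tub_center 0.96 [322.1 156.8] [ 0.4172 -0.1382  0.0255]
vial_red_center 0.79 [368.5 210.4] [ 0.4829 -0.2036  0.027 ]
vial_black_center 0.7 [368.5 189.1] [ 0.4793 -0.1748  0.027 ]
caddy 0.8 [329.7 196.1] [ 0.4321 -0.1962  0.    ]
caddy 0.62 [366.7 189.3] [ 0.4821 -0.1827  0.    ]
```

View pics/w1.png

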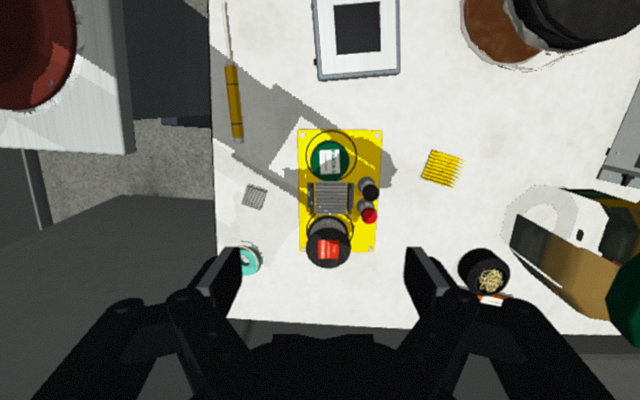

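```bash
cat > fit.py <<'E'
from h import *
def circ(d,m,z):
    c=max(cv2.findContours(m,cv2.RETR_EXTERNAL,cv2.CHAIN_APPROX_NONE)[0],key=cv2.contourArea)
    P=unproj(d,cv2.convexHull(c).reshape(-1,2),z)[:,:2]*1000
    (cx,cy),r=cv2.minEnclosingCircle(P.astype(np.float32)); return round(cx,1),round(cy,1),round(r,1)
def rect(d,m,z):
    h=cv2.convexHull(np.vstack(cv2.findContours(m,cv2.RETR_EXTERNAL,cv2.CHAIN_APPROX_NONE)[0])).reshape(-1,2)
    P=unproj(d,h,z)[:,:2]*1000
    return cv2.minAreaRect(P.astype(np.float32))
E
python3 - <<'E'
from fit import *
roi={"wrist":(110,280,280,400),"top":(190,265,365,465),"side":(150,215,295,352)}
for n in roi:
    d=eyes.get_image(n); hsv=cv2.cvtColor(d["img"],cv2.COLOR_RGB2HSV)
    a,b,c,e=roi[n]; r=np.zeros((400,640),np.uint8); r[a:b,c:e]=255
    y=cv2.inRange(hsv,(22,150,60),(34,255,255))&r
    print(n,"caddy",rect(d,y,.006))
    g=cv2.inRange(hsv,(65,100,20),(95,255,255))&r
    print("lid",circ(d,g,.045),circ(d,g,.040))
    rd=cv2.inRange(hsv,(0,150,100),(8,255,255))&r
    cs=[k for k in cv2.findContours(rd,cv2.RETR_EXTERNAL,cv2.CHAIN_APPROX_NONE)[0] if cv2.contourArea(k)>15]
    for k in cs:
        M=cv2.moments(k); p=(M["m10"]/M["m00"],M["m01"]/M["m00"]); print("red",np.round(p,1),unproj(d,p,.050)[0].round(4))
    R=regions_of(n,"spool_center")
    for x in R[:1]: print("spool region",x["score"],x["point"],x["pixels"].sum())
    R=regions_of(n,"heat_sink_center")
    for x in R[:3]: print("hs region",round(x["score"],2),x["point"],rect(d,x["pixels"].astype(np.uint8),.029))
E
python3 - <<'E'
from h import *
d=eyes.get_image("wrist")["img"][:,:,::-1]
cv2.imwrite("pics/w1c.png",cv2.resize(d[120:280,280:400],None,fx=5,fy=3.7*1.0,interpolation=cv2.INTER_CUBIC))
E
```

```text
wrist caddy ((442.8069152832031, -190.9665069580078), (108.2979507446289, 173.5477752685547), 3.7410857677459717)
lid (425.9, -139.3, 23.1) (426.1, -140.2, 23.5)
red [330.8 249.3] [ 0.4372 -0.2514  0.05  ]
red [318.6 248.7] [ 0.4216 -0.2519  0.05  ]
red [369.2 215.5] [ 0.4803 -0.2017  0.05  ]
spool region 0.69 [326.6, 244.0] 1955
hs region 0.86 [439.6, 167.0] ((566.5507202148438, -140.60189819335938), (40.37049102783203, 45.392330169677734), 79.12542724609375)
hs region 0.84 [329.2, 194.6] ((431.86114501953125, -189.49093627929688), (37.68807601928711, 44.100425720214844), 5.74075984954834)
hs region 0.64 [256.5, 195.0] ((332.91162109375, -194.65646362304688), (31.15740394592285, 27.77181625366211), 74.53710174560547)
top caddy ((451.8378601074219, -193.290771484375), (182.915283203125, 69.70931243896484), 82.90196990966797)
lid (439.7, -208.1, 0.0) (440.6, -209.3, 0.0)
spool region 0.6 [448.3, 235.9] 168
hs region 0.63 [397.5, 165.7] ((569.8013305664062, -141.91482543945312), (41.23222351074219, 46.13621139526367), 77.93234252929688)
hs region 0.56 [235.0, 189.4] ((470.64447021484375, 220.00439453125), (147.72584533691406, 97.7553939819336), 84.72511291503906)
side caddy ((442.8001708984375, -188.6224365234375), (107.10462188720703, 172.2373809814453), 3.390129566192627)
lid (423.2, -132.0, 28.1) (422.8, -139.3, 28.3)
red [323.9 162. ] [ 0.4372 -0.2533  0.05  ]
spool region 0.82 [325.6, 165.5] 352
hs region 0.7 [277.3, 192.2] ((567.4237060546875, -123.17204284667969), (35.91416549682617, 64.8104019165039), 25.6127872467041)
```

View pics/w1c.png

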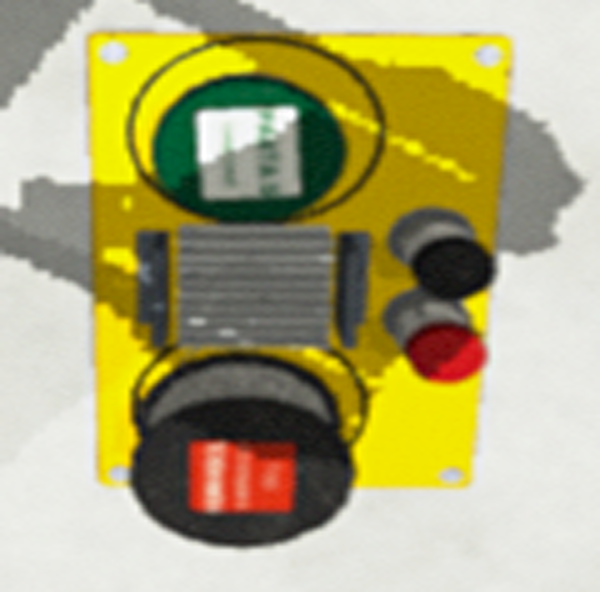

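Run:
```python
from h import *
d=np.load("w1.npy",allow_pickle=True).item()
S=6; x0,y0,x1,y1=285,120,395,215+60
im=cv2.resize(d["img"][y0:y1,x0:x1,::-1],None,fx=S,fy=S*0.6,interpolation=cv2.INTER_CUBIC)
def dr(P,col):
    p=(proj(d,P)+.5-[x0,y0])*[S,S*.6]-.5
    cv2.polylines(im,[p.round().astype(int).reshape(-1,1,2)],True,col,1)
o=np.array([.4318,-.191]); a=np.radians(3.7); R=np.array([[np.cos(a),-np.sin(a)],[np.sin(a),np.cos(a)]])
def W(xy,z): xy=np.atleast_2d(xy); return np.c_[xy@R.T+o,np.full(len(xy),z)]
t=np.linspace(0,2*np.pi,60)
def C(c,r,z): return W(np.c_[c[0]+r*np.cos(t),c[1]+r*np.sin(t)],z)
def B(xa,xb,ya,yb,z): return W([[xa,ya],[xb,ya],[xb,yb],[xa,yb]],z)
dr(B(-.044,.066,-.088,.088,.006),(255,0,0))
for s in (1,-1): dr(C((0,.053*s),.034,.006),(255,0,255))
dr(C((0,.053),.0235,.045),(0,255,255)); 
dr(C((0,-.053),.0295,.05),(0,255,255));dr(C((0,-.053),.0295,.006),(255,255,0))
dr(B(-.02,.02,-.02,.02,.029),(0,0,255))
for s in (1,-1): dr(B(.0225*s,.0265*s,-.018,.018,.034),(0,255,0))
for s in (1,-1): dr(C((.048,.015*s),.0105,.048),(0,255,0))
cv2.imwrite("pics/ov1.png",im)
```

```text
(no output)
```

View pics/ov1.png

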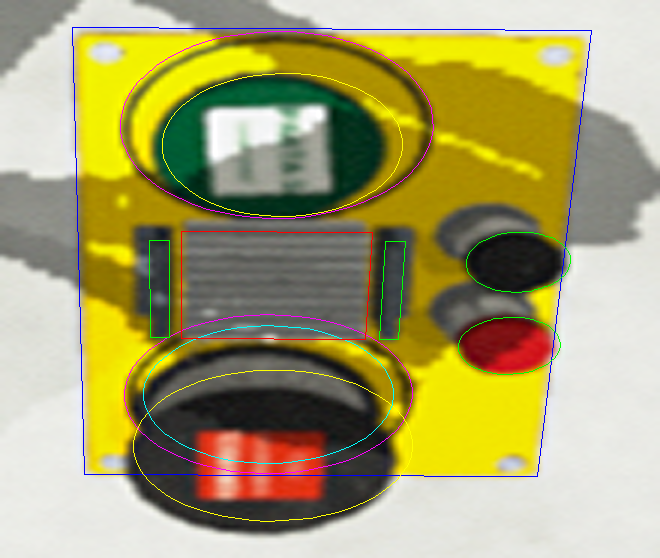

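>>> {"name": "play_rows", "arguments": {"moves": [{"x": 0.4,"y": -3.2,"z": -3,"turn": 0,"jaw": 8.5},{"x": 0.4,"y": -3.2,"z": -3,"turn": 0,"jaw": 8.5},{"x": 0.5,"y": -3.2,"z": -3,"turn": 0,"jaw": 8.5},{"x": 0,"y": 0,"z": -2,"turn": 0,"jaw": 8.5},{"x": 0,"y": 0,"z": 0,"turn": 0,"jaw": 8.5},{"x": 0,"y": 0,"z": 0,"turn": 0,"jaw": 8.5},{"x": 0,"y": 0,"z": 0,"turn": 0,"jaw": 8.5}]}}

```text
t: 4.9
tool_pos: [0.4325, -0.2477, 0.1277]
tool_rot: [-1.243, 1.152, -1.156]
contact_force: [1.9, -0.1, 0.7]
opening: 0.0853
```

Run:
```python
from h import *
o=ctrl.get_obs(); print(o["t"],o["tool_pos"])
d=eyes.get_image("wrist"); cv2.imwrite("pics/w2.png",d["img"][:,:,::-1]); np.save("w2.npy",d,allow_pickle=True)
print(proj(d,[o["tool_pos"],[.433,-.2515,.05]]))
```

```text
4.9 [ 0.43254529 -0.24772032  0.12766286]
[[323.3830003  250.4828756 ]
 [323.16344263 209.16116978]]
```

View pics/w2.png

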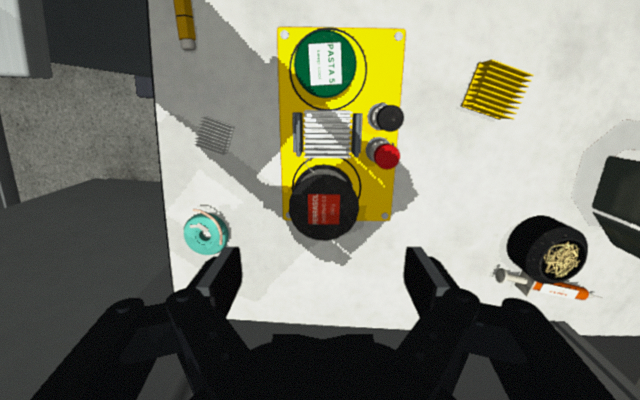

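>>> {"name": "play_rows", "arguments": {"moves": [{"x": 0,"y": 0,"z": -3,"turn": 0,"jaw": 8.5},{"x": 0,"y": 0,"z": -3,"turn": 0,"jaw": 8.5},{"x": 0,"y": 0,"z": -2,"turn": 0,"jaw": 8.5},{"x": 0,"y": 0,"z": 0,"turn": 0,"jaw": 8.5},{"x": 0,"y": 0,"z": 0,"turn": 0,"jaw": 8.5}]}}

```text
t: 5.37
tool_pos: [0.4323, -0.2473, 0.0471]
tool_rot: [-1.244, 1.153, -1.154]
contact_force: [0.5, 0.4, -0.1]
opening: 0.085
```

```bash
cat > look.py <<'E'
import sys
from h import *
tag=sys.argv[1]; cams=sys.argv[2].split(",")
o=ctrl.get_obs(); print(round(o["t"],2),o["tool_pos"].round(4),o["contact_force"].round(1),round(o["opening"],4),o["q"].round(2))
for n in cams:
    d=eyes.get_image(n); cv2.imwrite(f"pics/{tag}_{n}.png",d["img"][:,:,::-1]); np.save(f"{tag}_{n}.npy",d,allow_pickle=True)
E
python3 look.py s3 wrist
```

```text
5.37 [ 0.4323 -0.2473  0.0471] [ 0.5  0.4 -0.1] 0.085 [-0.67 -0.06  2.05  0.    1.15 -0.74]
```

View pics/s3_wrist.png

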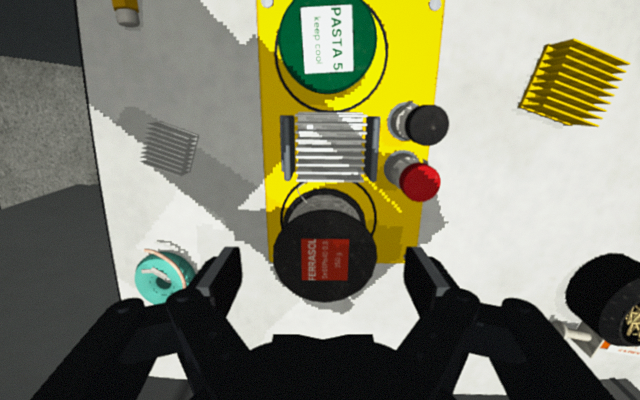

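>>> {"name": "play_rows", "arguments": {"moves": [{"x": 0.1,"y": -0.1,"z": -1.5,"turn": 0,"jaw": 8.5},{"x": 0,"y": 0,"z": -1.2,"turn": 0,"jaw": 8.5},{"x": 0,"y": 0,"z": -0.6,"turn": 0,"jaw": 8.5},{"x": 0,"y": 0,"z": 0,"turn": 0,"jaw": 8.5}]}}

```text
t: 5.75
tool_pos: [0.4325, -0.2482, 0.0127]
tool_rot: [-1.244, 1.156, -1.153]
contact_force: [0.3, 0.1, -0.7]
opening: 0.0849
```

>>> {"name": "play_rows", "arguments": {"moves": [{"x": 0,"y": 0,"z": 0,"turn": 0,"jaw": 6.4},{"x": 0,"y": 0,"z": 0,"turn": 0,"jaw": 6.2},{"x": 0,"y": 0,"z": 0,"turn": 0,"jaw": 6.0},{"x": 0,"y": 0,"z": 0,"turn": 0,"jaw": 5.5},{"x": 0,"y": 0,"z": 0,"turn": 0,"jaw": 5.0},{"x": 0,"y": 0,"z": 0,"turn": 0,"jaw": 5.0},{"x": 0,"y": 0,"z": 0,"turn": 0,"jaw": 5.0},{"x": 0,"y": 0,"z": 0,"turn": 0,"jaw": 5.0}], "squeeze": 50}}

```text
t: 6.42
tool_pos: [0.4338, -0.2493, 0.0144]
tool_rot: [-1.243, 1.152, -1.156]
contact_force: [0.2, 0.7, 5.7]
opening: 0.0571
```

```bash
python3 look.py s4 wrist
```

```text
6.42 [ 0.4338 -0.2493  0.0144] [0.2 0.7 5.7] 0.0571 [-0.67  0.    2.06  0.    1.08 -0.74]
```

View pics/s4_wrist.png

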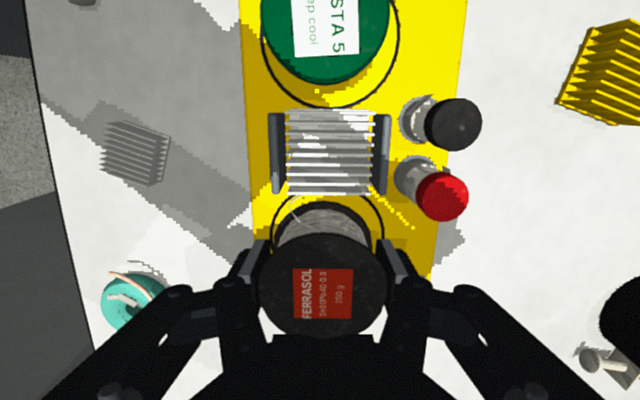

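>>> {"name": "play_rows", "arguments": {"moves": [{"x": 0,"y": 0,"z": 0.5,"turn": 0,"jaw": 5.0},{"x": 0,"y": 0,"z": 1.5,"turn": 0,"jaw": 5.0},{"x": 0,"y": 0,"z": 2,"turn": 0,"jaw": 5.0},{"x": 0,"y": 0,"z": 2,"turn": 0,"jaw": 5.0},{"x": 0,"y": 0,"z": 2,"turn": 0,"jaw": 5.0},{"x": 0,"y": 0,"z": 0,"turn": 0,"jaw": 5.0},{"x": 0,"y": 0,"z": 0,"turn": 0,"jaw": 5.0}]}}

```text
t: 7.05
tool_pos: [0.4329, -0.2487, 0.0933]
tool_rot: [-1.243, 1.154, -1.155]
contact_force: [-0.2, 0.4, -3.0]
opening: 0.0572
```

```bash
python3 look.py s5 wrist,side
```

```text
7.05 [ 0.4329 -0.2487  0.0933] [-0.2  0.4 -3. ] 0.0572 [-0.67 -0.12  2.02 -0.    1.24 -0.74]
```

View pics/s5_wrist.png

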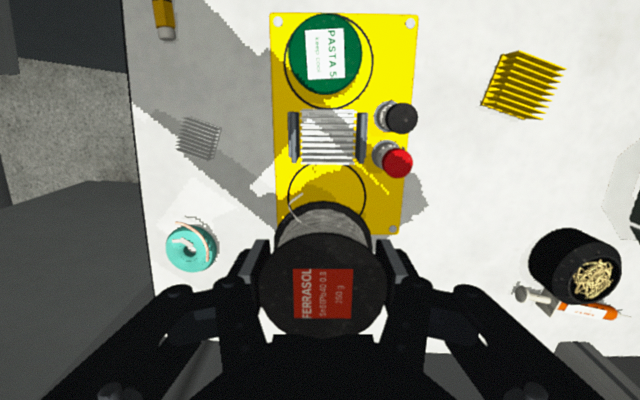

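View pics/s5_side.png

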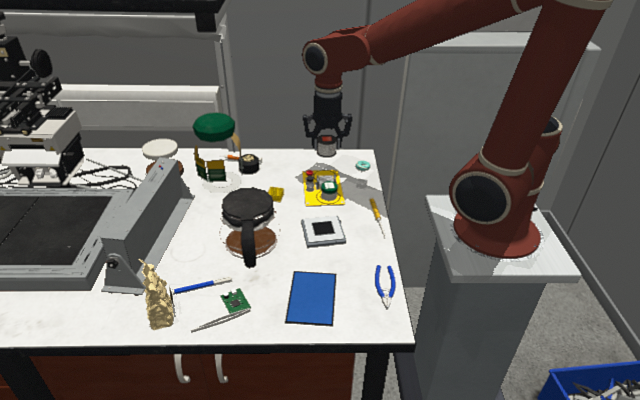

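>>> {"name": "play_rows", "arguments": {"moves": [{"x": 0,"y": 1,"z": 2,"turn": 0,"jaw": 5.0},{"x": 0,"y": 2,"z": 2,"turn": 0,"jaw": 5.0},{"x": 0,"y": 3,"z": 1,"turn": 0,"jaw": 5.0},{"x": 0,"y": 3.8,"z": 0,"turn": 0,"jaw": 5.0},{"x": 0,"y": 3.8,"z": 0,"turn": 0,"jaw": 5.0},{"x": 0,"y": 3.8,"z": 0,"turn": 0,"jaw": 5.0},{"x": 0,"y": 3.8,"z": 0,"turn": 0,"jaw": 5.0},{"x": 0,"y": 3.8,"z": 0,"turn": 0,"jaw": 5.0}]}}

```text
t: 7.82
tool_pos: [0.4312, 0.0032, 0.1409]
tool_rot: [-1.245, 1.158, -1.153]
contact_force: [1.1, -0.8, -2.4]
opening: 0.0573
```

>>> {"name": "play_rows", "arguments": {"moves": [{"x": 0,"y": 3.8,"z": 0,"turn": 0,"jaw": 5.0},{"x": 0.5,"y": 3.8,"z": 0,"turn": 0,"jaw": 5.0},{"x": 1,"y": 3.8,"z": 0,"turn": 0,"jaw": 5.0},{"x": 1,"y": 3.8,"z": 0,"turn": 0,"jaw": 5.0},{"x": 1,"y": 3.8,"z": 0,"turn": 0,"jaw": 5.0},{"x": 1,"y": 3.0,"z": 0,"turn": 0,"jaw": 5.0},{"x": 0,"y": 2.0,"z": 0,"turn": 0,"jaw": 5.0},{"x": 0,"y": 0,"z": 0,"turn": 0,"jaw": 5.0}]}}

```text
t: 8.48
tool_pos: [0.4766, 0.2443, 0.1406]
tool_rot: [-1.248, 1.155, -1.149]
contact_force: [-1.3, -1.0, -2.8]
opening: 0.0577
```

>>> {"name": "play_rows", "arguments": {"moves": [{"x": 0,"y": 0,"z": 0,"turn": 0,"jaw": 5.0},{"x": 0,"y": 0,"z": 0,"turn": 0,"jaw": 5.0}]}}

```text
t: 8.65
tool_pos: [0.4768, 0.2406, 0.1412]
tool_rot: [-1.247, 1.156, -1.154]
contact_force: [-0.1, -0.1, -2.7]
opening: 0.0573
```

```bash
python3 look.py s6 wrist,top
```

```text
8.65 [0.4768 0.2406 0.1412] [-0.1 -0.1 -2.7] 0.0573 [ 0.33 -0.09  1.91 -0.    1.33  0.25]
```

View pics/s6_wrist.png

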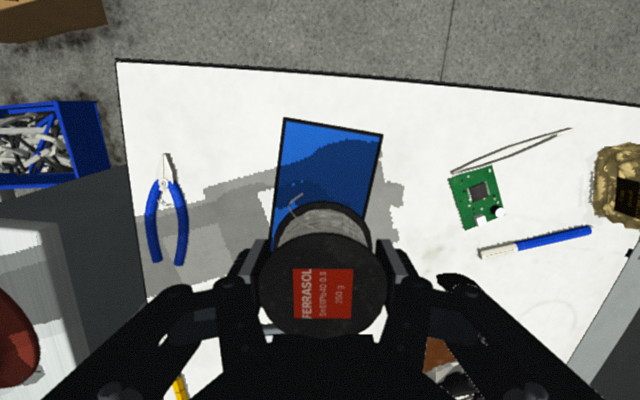

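Run:
```python
from h import *
d=np.load("s6_wrist.npy",allow_pickle=True).item()
print(unproj(d,[[286,118],[382,134],[370,235],[272,251]],.003).round(4))
```

```text
[[0.4359 0.3047 0.003 ]
 [0.5298 0.2967 0.003 ]
 [0.5316 0.1885 0.003 ]
 [0.4255 0.1608 0.003 ]]
```

>>> {"name": "play_rows", "arguments": {"moves": [{"x": 0.2,"y": 2.2,"z": -1,"turn": 0,"jaw": 5.0},{"x": 0,"y": 0,"z": -3,"turn": 0,"jaw": 5.0},{"x": 0,"y": 0,"z": -3,"turn": 0,"jaw": 5.0},{"x": 0,"y": 0,"z": -3,"turn": 0,"jaw": 5.0},{"x": 0,"y": 0,"z": -1.5,"turn": 0,"jaw": 5.0},{"x": 0,"y": 0,"z": 0,"turn": 0,"jaw": 5.0},{"x": 0,"y": 0,"z": 0,"turn": 0,"jaw": 5.0}]}}

```text
t: 9.33
tool_pos: [0.4793, 0.2622, 0.0274]
tool_rot: [-1.245, 1.157, -1.155]
contact_force: [0.5, 0.1, -2.4]
opening: 0.0574
```

>>> {"name": "play_rows", "arguments": {"moves": [{"x": 0,"y": 0,"z": -1.2,"turn": 0,"jaw": 5.0},{"x": 0,"y": 0,"z": -0.2,"turn": 0,"jaw": 5.0},{"x": 0,"y": 0,"z": -0.1,"turn": 0,"jaw": 5.0},{"x": 0,"y": 0,"z": 0,"turn": 0,"jaw": 5.0},{"x": 0,"y": 0,"z": 0,"turn": 0,"jaw": 5.0}]}}

```text
t: 9.75
tool_pos: [0.4804, 0.2635, 0.0139]
tool_rot: [-1.242, 1.154, -1.155]
contact_force: [0.6, 0.2, -3.1]
opening: 0.0574
```

>>> {"name": "play_rows", "arguments": {"moves": [{"x": 0,"y": 0,"z": -0.2,"turn": 0,"jaw": 5.0},{"x": 0,"y": 0,"z": 0,"turn": 0,"jaw": 5.0},{"x": 0,"y": 0,"z": 0,"turn": 0,"jaw": 5.0}]}}

```text
t: 10.0
tool_pos: [0.4801, 0.2635, 0.0115]
tool_rot: [-1.243, 1.154, -1.154]
contact_force: [-0.5, 0.1, -1.9]
opening: 0.057
```

>>> {"name": "play_rows", "arguments": {"moves": [{"x": 0,"y": 0,"z": -0.1,"turn": 0,"jaw": 5.0},{"x": 0,"y": 0,"z": 0,"turn": 0,"jaw": 5.0},{"x": 0,"y": 0,"z": 0,"turn": 0,"jaw": 5.0}]}}

```text
t: 10.25
tool_pos: [0.4801, 0.2635, 0.0114]
tool_rot: [-1.244, 1.154, -1.154]
contact_force: [-4.3, -0.7, 5.4]
opening: 0.0571
```

>>> {"name": "play_rows", "arguments": {"moves": [{"x": 0,"y": 0,"z": 0,"turn": 0,"jaw": 5.8},{"x": 0,"y": 0,"z": 0,"turn": 0,"jaw": 6.2},{"x": 0,"y": 0,"z": 0,"turn": 0,"jaw": 7},{"x": 0,"y": 0,"z": 0,"turn": 0,"jaw": 8.5},{"x": 0,"y": 0,"z": 0,"turn": 0,"jaw": 8.5},{"x": 0,"y": 0,"z": 0,"turn": 0,"jaw": 8.5}]}}

```text
t: 10.75
tool_pos: [0.4799, 0.2633, 0.0101]
tool_rot: [-1.243, 1.154, -1.154]
contact_force: [-0.6, 0.4, 0.4]
opening: 0.0851
```

>>> {"name": "play_rows", "arguments": {"moves": [{"x": 0,"y": 0,"z": 1,"turn": 0,"jaw": 8.5},{"x": 0,"y": 0,"z": 3,"turn": 0,"jaw": 8.5},{"x": 0,"y": 0,"z": 3,"turn": 0,"jaw": 8.5},{"x": 0,"y": 0,"z": 3.5,"turn": 0,"jaw": 8.5},{"x": 0,"y": 0,"z": 0,"turn": 0,"jaw": 8.5},{"x": 0,"y": 0,"z": 0,"turn": 0,"jaw": 8.5}]}}

```text
t: 11.25
tool_pos: [0.4821, 0.2642, 0.1193]
tool_rot: [-1.237, 1.151, -1.156]
contact_force: [-0.5, -0.0, -0.6]
opening: 0.0849
```

```bash
python3 look.py s7 wrist,side
```

```text
11.25 [0.4821 0.2642 0.1193] [-0.5 -0.  -0.6] 0.0849 [ 0.37 -0.03  1.89  0.    1.27  0.29]
```

View pics/s7_wrist.png

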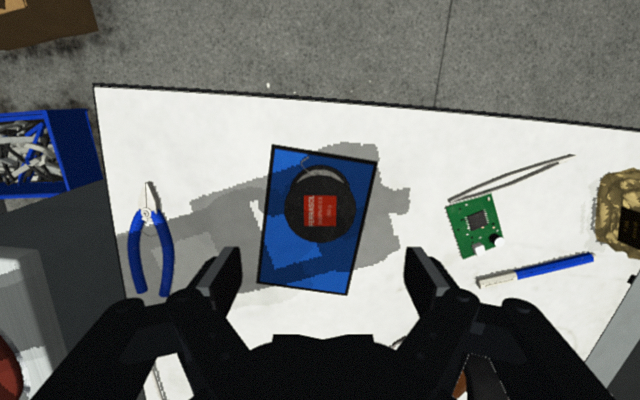

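>>> {"name": "play_rows", "arguments": {"moves": [{"x": -1.1,"y": -3.6,"z": 0.4,"turn": 0,"jaw": 8.5},{"x": -1.1,"y": -3.6,"z": 0,"turn": 0,"jaw": 8.5},{"x": -1.1,"y": -3.7,"z": 0,"turn": 0,"jaw": 8.5},{"x": -1.1,"y": -3.7,"z": 0,"turn": 0,"jaw": 8.5},{"x": -1.1,"y": -3.7,"z": 0,"turn": 0,"jaw": 8.5},{"x": 0,"y": -3.7,"z": 0,"turn": 0,"jaw": 8.5},{"x": 0,"y": -3.7,"z": 0,"turn": 0,"jaw": 8.5},{"x": 0,"y": -3.7,"z": 0,"turn": 0,"jaw": 8.5}]}}

```text
t: 12.02
tool_pos: [0.4231, -0.0319, 0.1174]
tool_rot: [-1.245, 1.157, -1.152]
contact_force: [-0.2, 0.1, -0.3]
opening: 0.085
```

>>> {"name": "play_rows", "arguments": {"moves": [{"x": 0,"y": -3.7,"z": 0,"turn": 0,"jaw": 8.5},{"x": 0,"y": -3.7,"z": 0,"turn": 0,"jaw": 8.5},{"x": 0,"y": -2.5,"z": -1,"turn": 0,"jaw": 8.5},{"x": 0,"y": -1,"z": -3,"turn": 0,"jaw": 8.5},{"x": 0,"y": 0,"z": -1,"turn": 0,"jaw": 8.5},{"x": 0,"y": 0,"z": 0,"turn": 0,"jaw": 8.5},{"x": 0,"y": 0,"z": 0,"turn": 0,"jaw": 8.5}]}}

```text
t: 12.6
tool_pos: [0.4235, -0.1383, 0.0675]
tool_rot: [-1.245, 1.158, -1.15]
contact_force: [0.7, 0.8, 0.4]
opening: 0.0846
```

```bash
python3 look.py s8 wrist
python3 - <<'E'
from h import *
d=np.load("s8_wrist.npy",allow_pickle=True).item(); o=ctrl.get_obs()
print(proj(d,[o["tool_pos"],[*o["tool_pos"][:2],.045]]), proj(d,[[.426,-.139,.045]]))
E
```

```text
12.6 [ 0.4235 -0.1383  0.0675] [0.7 0.8 0.4] 0.0846 [-0.48 -0.23  2.16  0.    1.21 -0.56]
[[325.29424279 252.24163864]
 [325.07845604 234.02654312]] [[327.23467744 234.69774772]]
```

View pics/s8_wrist.png

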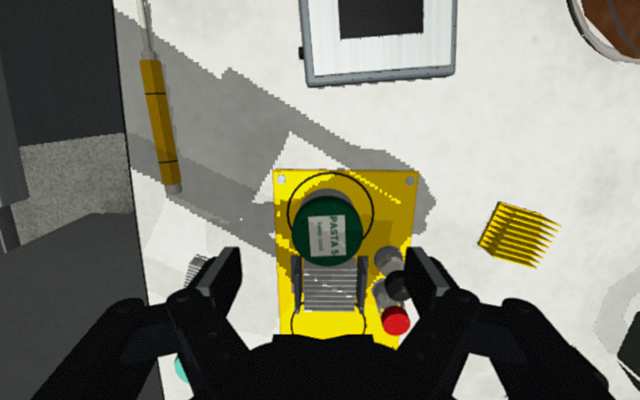

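>>> {"name": "play_rows", "arguments": {"moves": [{"x": 0.15,"y": 0.2,"z": -1,"turn": 0,"jaw": 8.5},{"x": 0,"y": 0,"z": -1.2,"turn": 0,"jaw": 8.5},{"x": 0,"y": 0,"z": 0,"turn": 0,"jaw": 8.5},{"x": 0,"y": 0,"z": 0,"turn": 0,"jaw": 8.5}]}}

```text
t: 12.98
tool_pos: [0.4263, -0.1368, 0.0471]
tool_rot: [-1.244, 1.154, -1.153]
contact_force: [0.5, -0.2, 0.2]
opening: 0.0854
```

```bash
python3 look.py s9 wrist
python3 - <<'E'
from fit import *
for f in ["s9_wrist","s3_wrist","s8_wrist"]:
    d=np.load(f+".npy",allow_pickle=True).item(); hsv=cv2.cvtColor(d["img"],cv2.COLOR_RGB2HSV)
    g=cv2.inRange(hsv,(65,100,15),(95,255,255))
    print(f,circ(d,g,.045))
E
```

```text
12.98 [ 0.4263 -0.1368  0.0471] [ 0.5 -0.2  0.2] 0.0854 [-0.48 -0.19  2.17  0.    1.16 -0.55]
s9_wrist (426.1, -136.7, 24.5)
s3_wrist (425.8, -140.8, 23.1)
s8_wrist (425.2, -137.1, 24.2)
```

View pics/s9_wrist.png

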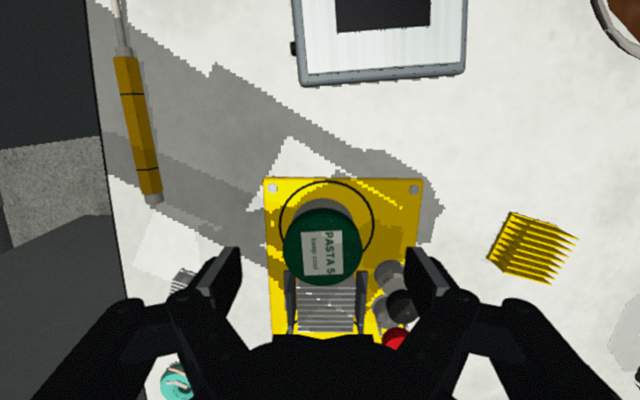

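>>> {"name": "play_rows", "arguments": {"moves": [{"x": 0,"y": 0,"z": -1.5,"turn": 0,"jaw": 8.5},{"x": 0,"y": 0,"z": -1.5,"turn": 0,"jaw": 8.5},{"x": 0,"y": 0,"z": -0.6,"turn": 0,"jaw": 8.5},{"x": 0,"y": 0,"z": 0,"turn": 0,"jaw": 8.5},{"x": 0,"y": 0,"z": 0,"turn": 0,"jaw": 8.5}]}}

```text
t: 13.45
tool_pos: [0.4267, -0.1377, 0.0117]
tool_rot: [-1.243, 1.154, -1.154]
contact_force: [0.9, -0.5, 0.5]
opening: 0.0849
```

>>> {"name": "play_rows", "arguments": {"moves": [{"x": 0,"y": 0,"z": 0,"turn": 0,"jaw": 5.6},{"x": 0,"y": 0,"z": 0,"turn": 0,"jaw": 5.2},{"x": 0,"y": 0,"z": 0,"turn": 0,"jaw": 4.9},{"x": 0,"y": 0,"z": 0,"turn": 0,"jaw": 4.6},{"x": 0,"y": 0,"z": 0,"turn": 0,"jaw": 4.2},{"x": 0,"y": 0,"z": 0,"turn": 0,"jaw": 4.0},{"x": 0,"y": 0,"z": 0,"turn": 0,"jaw": 4.0},{"x": 0,"y": 0,"z": 0,"turn": 0,"jaw": 4.0}], "squeeze": 25}}

```text
t: 14.12
tool_pos: [0.427, -0.138, 0.0122]
tool_rot: [-1.243, 1.154, -1.155]
contact_force: [-1.8, 1.5, 5.5]
opening: 0.046
```

```bash
python3 look.py s10 wrist
```

```text
14.12 [ 0.427  -0.138   0.0122] [-1.8  1.5  5.5] 0.046 [-0.48 -0.12  2.18 -0.    1.08 -0.55]
```

View pics/s10_wrist.png

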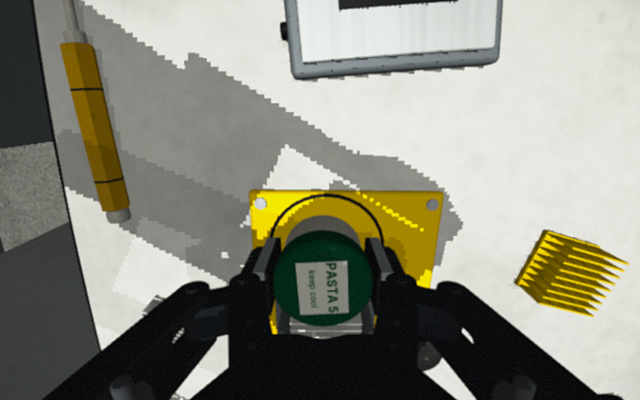

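>>> {"name": "play_rows", "arguments": {"moves": [{"x": 0,"y": 0,"z": 0.5,"turn": 0,"jaw": 4.0},{"x": 0,"y": 0,"z": 2,"turn": 0,"jaw": 4.0},{"x": 0,"y": 0,"z": 3,"turn": 0,"jaw": 4.0},{"x": 0,"y": 1,"z": 3,"turn": 0,"jaw": 4.0},{"x": 0,"y": 3,"z": 2,"turn": 0,"jaw": 4.0},{"x": 0,"y": 3.5,"z": 0,"turn": 0,"jaw": 4.0},{"x": 0,"y": 3.5,"z": 0,"turn": 0,"jaw": 4.0},{"x": 0,"y": 3.5,"z": 0,"turn": 0,"jaw": 4.0}]}}

```text
t: 14.83
tool_pos: [0.4264, 0.0086, 0.117]
tool_rot: [-1.242, 1.154, -1.156]
contact_force: [0.7, 0.3, -1.4]
opening: 0.0459
```

>>> {"name": "play_rows", "arguments": {"moves": [{"x": 0,"y": 3.5,"z": 0,"turn": 0,"jaw": 4.0},{"x": 1,"y": 3.5,"z": 0,"turn": 0,"jaw": 4.0},{"x": 1,"y": 3.5,"z": 0,"turn": 0,"jaw": 4.0},{"x": 1,"y": 3.5,"z": 0,"turn": 0,"jaw": 4.0},{"x": 1,"y": 2.5,"z": 0,"turn": 0,"jaw": 4.0},{"x": 0.6,"y": 1,"z": 0,"turn": 0,"jaw": 4.0},{"x": 0,"y": 0,"z": 0,"turn": 0,"jaw": 4.0},{"x": 0,"y": 0,"z": 0,"turn": 0,"jaw": 4.0}]}}

```text
t: 15.5
tool_pos: [0.4721, 0.182, 0.1159]
tool_rot: [-1.245, 1.154, -1.154]
contact_force: [-0.5, 0.2, 0.3]
opening: 0.0461
```

```bash
python3 look.py s11 wrist,side
```

```text
15.5 [0.4721 0.182  0.1159] [-0.5  0.2  0.3] 0.0461 [ 0.22 -0.13  1.99 -0.    1.28  0.15]
```

View pics/s11_wrist.png

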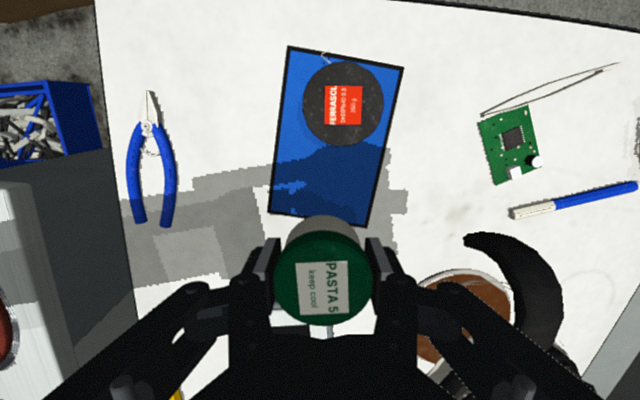

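Run:
```python
from h import *
d=np.load("s11_wrist.npy",allow_pickle=True).item()
for z in (0,.05,.1): print(z,unproj(d,[[463,240],[420,290]],z).round(3).tolist())
print(unproj(d,[[289,46],[403,67],[369,226],[268,211]],.003).round(4))
```

```text
0 [[0.618, 0.142, 0.0], [0.585, 0.079, 0.0]]
0.05 [[0.589, 0.164, 0.05], [0.562, 0.114, 0.05]]
0.1 [[0.559, 0.187, 0.1], [0.539, 0.149, 0.1]]
[[0.4346 0.3049 0.003 ]
 [0.5303 0.2963 0.003 ]
 [0.5195 0.1512 0.003 ]
 [0.4205 0.1594 0.003 ]]
```

View pics/s11_side.png

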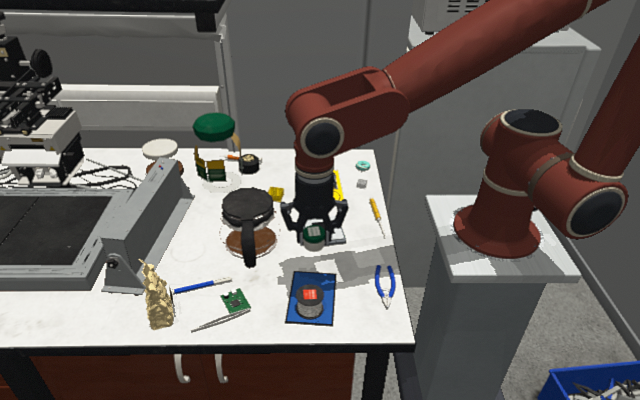

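>>> {"name": "play_rows", "arguments": {"moves": [{"x": -0.1,"y": 0.8,"z": -2,"turn": 0,"jaw": 4.0},{"x": 0,"y": 0,"z": -3,"turn": 0,"jaw": 4.0},{"x": 0,"y": 0,"z": -3,"turn": 0,"jaw": 4.0},{"x": 0,"y": 0,"z": -1.8,"turn": 0,"jaw": 4.0},{"x": 0,"y": 0,"z": -0.3,"turn": 0,"jaw": 4.0},{"x": 0,"y": 0,"z": 0,"turn": 0,"jaw": 4.0},{"x": 0,"y": 0,"z": 0,"turn": 0,"jaw": 4.0}]}}

```text
t: 16.18
tool_pos: [0.4722, 0.1898, 0.0164]
tool_rot: [-1.241, 1.154, -1.156]
contact_force: [-0.2, 0.1, -0.2]
opening: 0.0458
```

>>> {"name": "play_rows", "arguments": {"moves": [{"x": 0,"y": 0,"z": -0.4,"turn": 0,"jaw": 4.0},{"x": 0,"y": 0,"z": -0.2,"turn": 0,"jaw": 4.0},{"x": 0,"y": 0,"z": 0,"turn": 0,"jaw": 4.0},{"x": 0,"y": 0,"z": 0,"turn": 0,"jaw": 4.0}]}}

```text
t: 16.52
tool_pos: [0.4718, 0.1905, 0.0098]
tool_rot: [-1.243, 1.154, -1.155]
contact_force: [-0.9, 1.0, 0.4]
opening: 0.046
```

>>> {"name": "play_rows", "arguments": {"moves": [{"x": 0,"y": 0,"z": -0.1,"turn": 0,"jaw": 4.0},{"x": 0,"y": 0,"z": 0,"turn": 0,"jaw": 4.0},{"x": 0,"y": 0,"z": 0,"turn": 0,"jaw": 4.0}]}}

```text
t: 16.77
tool_pos: [0.4719, 0.1905, 0.0092]
tool_rot: [-1.243, 1.154, -1.154]
contact_force: [-2.7, -0.3, 6.1]
opening: 0.046
```

Contact at z≈0.009. Release and rise.

>>> {"name": "play_rows", "arguments": {"moves": [{"x": 0,"y": 0,"z": 0,"turn": 0,"jaw": 4.7},{"x": 0,"y": 0,"z": 0,"turn": 0,"jaw": 5.2},{"x": 0,"y": 0,"z": 0,"turn": 0,"jaw": 6.5},{"x": 0,"y": 0,"z": 0,"turn": 0,"jaw": 7.5},{"x": 0,"y": 0,"z": 0,"turn": 0,"jaw": 7.5},{"x": 0,"y": 0,"z": 0,"turn": 0,"jaw": 7.5}]}}

```text
t: 17.27
tool_pos: [0.4713, 0.1903, 0.008]
tool_rot: [-1.244, 1.155, -1.154]
contact_force: [-0.4, -0.8, -0.6]
opening: 0.0749
```

>>> {"name": "play_rows", "arguments": {"moves": [{"x": 0,"y": 0,"z": 1,"turn": 0,"jaw": 7.5},{"x": 0,"y": 0,"z": 3,"turn": 0,"jaw": 7.5},{"x": 0,"y": 0,"z": 3,"turn": 0,"jaw": 7.5},{"x": 0,"y": 0,"z": 4,"turn": 0,"jaw": 7.5},{"x": 0,"y": 0,"z": 1,"turn": 0,"jaw": 7.5},{"x": 0,"y": 0,"z": 0,"turn": 0,"jaw": 7.5}]}}

```text
t: 17.77
tool_pos: [0.4747, 0.1912, 0.134]
tool_rot: [-1.235, 1.148, -1.158]
contact_force: [0.3, 0.2, 0.2]
opening: 0.0752
```

```bash
python3 look.py s12 wrist,side,top
```

```text
17.77 [0.4747 0.1912 0.134 ] [0.3 0.2 0.2] 0.0752 [ 0.24 -0.15  1.97  0.    1.31  0.16]
```

View pics/s12_wrist.png

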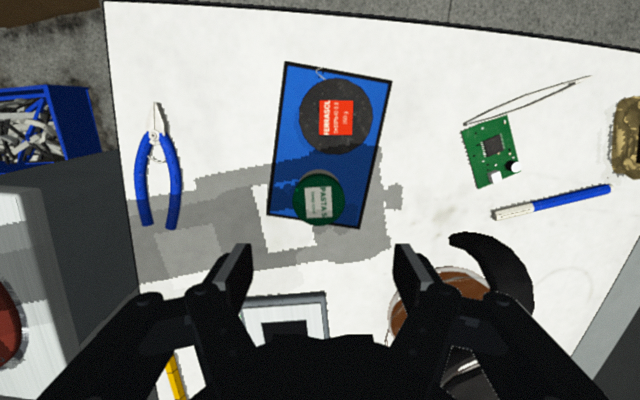

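>>> {"name": "play_rows", "arguments": {"moves": [{"x": -1.5,"y": -2,"z": 1,"turn": 0,"jaw": 7.5},{"x": -1.5,"y": -3,"z": 0,"turn": -5,"jaw": 7.5},{"x": -1.4,"y": -3.2,"z": 0,"turn": -7.1,"jaw": 7.5},{"x": 0,"y": -3.2,"z": 0,"turn": -7.1,"jaw": 7.5},{"x": 0,"y": -3.2,"z": 0,"turn": -7.1,"jaw": 7.5},{"x": 0,"y": -3.2,"z": 0,"turn": -7.1,"jaw": 7.5},{"x": 0,"y": -3.2,"z": 0,"turn": -7.1,"jaw": 7.5},{"x": 0,"y": -3.2,"z": 0,"turn": -7.1,"jaw": 7.5}]}}

```text
t: 18.58
tool_pos: [0.4256, -0.0527, 0.1358]
tool_rot: [-0.749, 1.749, -1.743]
contact_force: [0.5, 0.1, 0.4]
opening: 0.075
```

>>> {"name": "play_rows", "arguments": {"moves": [{"x": 0,"y": -3.2,"z": 0,"turn": -7.1,"jaw": 7.5},{"x": 0,"y": -3.2,"z": 0,"turn": -7.1,"jaw": 7.5},{"x": 0,"y": -3.2,"z": 0,"turn": -7.1,"jaw": 7.5},{"x": 0,"y": -3,"z": 0,"turn": -7.1,"jaw": 7.5},{"x": 0,"y": -1.5,"z": 0,"turn": -7.1,"jaw": 7.5},{"x": 0,"y": 0,"z": 0,"turn": -7.1,"jaw": 7.5},{"x": 0,"y": 0,"z": 0,"turn": 0,"jaw": 7.5},{"x": 0,"y": 0,"z": 0,"turn": 0,"jaw": 7.5}]}}

```text
t: 19.25
tool_pos: [0.4262, -0.192, 0.1361]
tool_rot: [-0.084, 2.188, -2.183]
contact_force: [-0.2, 0.0, 0.6]
opening: 0.0751
```

```bash
cat >> look.py <<'E'
from scipy.spatial.transform import Rotation as R
M=R.from_rotvec(o["tool_rot"]).as_matrix(); print("jaw yaw",np.degrees(np.arctan2(M[1,2],M[0,2])).round(2),"down",M[:,1].round(3))
if cams[0]=="wrist":
    d=np.load(f"{tag}_wrist.npy",allow_pickle=True).item()
    p=o["tool_pos"]; print("tcp px",proj(d,[p,[p[0],p[1],.029]]).round(1).tolist())
E
python3 look.py s13 wrist
```

```text
19.25 [ 0.4262 -0.192   0.1361] [-0.2  0.   0.6] 0.0751 [-0.58 -0.26  2.06  0.    1.34  0.91]
jaw yaw -85.8 down [-0.003  0.002 -1.   ]
tcp px [[322.3, 249.5], [322.8, 193.3]]
```

View pics/s13_wrist.png

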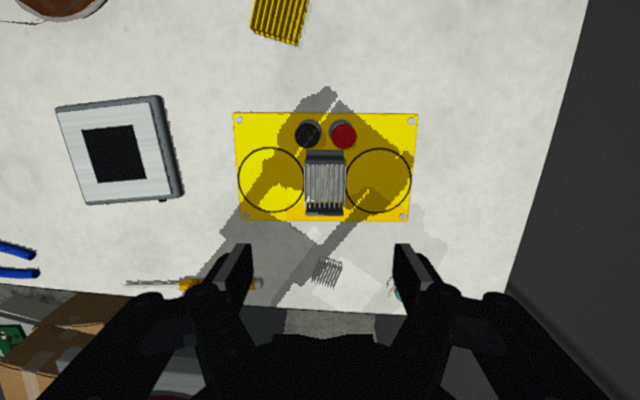

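Run:
```python
from fit import *
d=np.load("s13_wrist.npy",allow_pickle=True).item(); hsv=cv2.cvtColor(d["img"],cv2.COLOR_RGB2HSV)
y=cv2.inRange(hsv,(20,150,40),(34,255,255)); y[:105]=0; y[230:]=0; y[:,:225]=0;y[:,425:]=0
print(rect(d,y,.006))
print(unproj(d,[[271,179],[378.5,180]],.006).round(4))
print(unproj(d,[[325,184]],.03).round(4))
cv2.imwrite("pics/s13c.png",cv2.resize(d["img"][105:230,225:425,::-1],None,fx=4,fy=4,interpolation=cv2.INTER_CUBIC))
```

```text
((443.50323486328125, -192.109619140625), (108.44570922851562, 173.21421813964844), 3.642761707305908)
[[ 0.4301 -0.1401  0.006 ]
 [ 0.4371 -0.2466  0.006 ]]
[[ 0.4355 -0.1933  0.03  ]]
```

View pics/s13c.png

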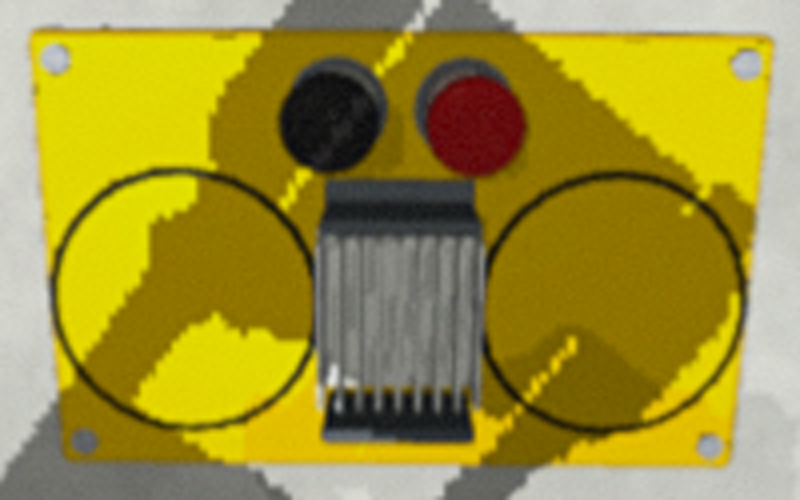

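>>> {"name": "play_rows", "arguments": {"moves": [{"x": 0.6,"y": -0.1,"z": -1,"turn": -0.5,"jaw": 7.5},{"x": 0,"y": 0,"z": -3,"turn": 0,"jaw": 7.5},{"x": 0,"y": 0,"z": -3,"turn": 0,"jaw": 7.5},{"x": 0,"y": 0,"z": -2,"turn": 0,"jaw": 7.5},{"x": 0,"y": 0,"z": 0,"turn": 0,"jaw": 7.5},{"x": 0,"y": 0,"z": 0,"turn": 0,"jaw": 7.5}]}}

```text
t: 19.8
tool_pos: [0.4323, -0.1923, 0.0468]
tool_rot: [-0.074, 2.193, -2.188]
contact_force: [0.5, -0.0, 0.6]
opening: 0.0752
```

```bash
python3 look.py s14 wrist
```

```text
19.8 [ 0.4323 -0.1923  0.0468] [ 0.5 -0.   0.6] 0.0752 [-0.58 -0.12  2.11  0.    1.16  0.93]
jaw yaw -86.31 down [-0.003  0.002 -1.   ]
tcp px [[322.3, 249.5], [322.4, 235.6]]
```

View pics/s14_wrist.png

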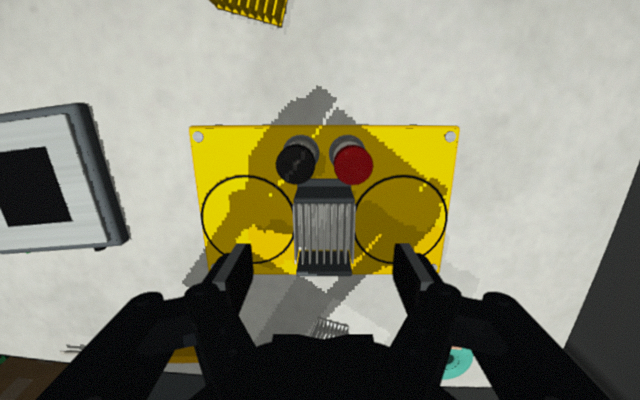

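>>> {"name": "play_rows", "arguments": {"moves": [{"x": 0.1,"y": -0.1,"z": -1.5,"turn": 0,"jaw": 7.5},{"x": 0,"y": 0,"z": -1.5,"turn": 0,"jaw": 7.5},{"x": 0,"y": 0,"z": -0.6,"turn": 0,"jaw": 7.5},{"x": 0,"y": 0,"z": 0,"turn": 0,"jaw": 7.5},{"x": 0,"y": 0,"z": 0,"turn": 0,"jaw": 7.5}]}}

```text
t: 20.27
tool_pos: [0.4351, -0.195, 0.0134]
tool_rot: [-0.067, 2.188, -2.19]
contact_force: [-0.1, -0.0, 1.4]
opening: 0.0749
```

```bash
python3 look.py s15 wrist
```

```text
20.27 [ 0.4351 -0.195   0.0134] [-0.1 -0.   1.4] 0.0749 [-0.58 -0.05  2.11  0.    1.08  0.93]
jaw yaw -86.42 down [ 0.001 -0.001 -1.   ]
tcp px [[322.3, 249.5], [322.2, 264.2]]
```

View pics/s15_wrist.png

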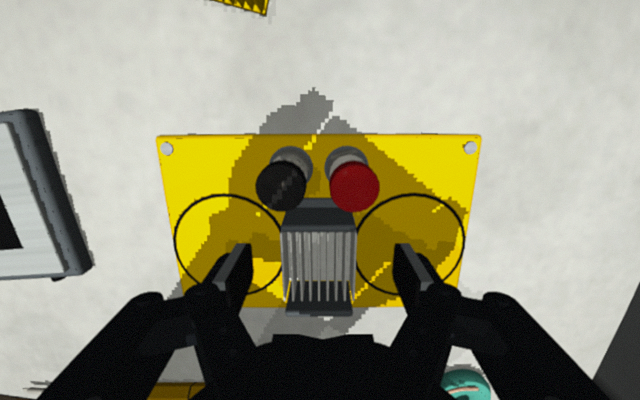

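>>> {"name": "play_rows", "arguments": {"moves": [{"x": 0,"y": 0.1,"z": -0.4,"turn": 0,"jaw": 6},{"x": 0,"y": 0,"z": 0,"turn": 0,"jaw": 5},{"x": 0,"y": 0,"z": 0,"turn": 0,"jaw": 4.6},{"x": 0,"y": 0,"z": 0,"turn": 0,"jaw": 4.3},{"x": 0,"y": 0,"z": 0,"turn": 0,"jaw": 4},{"x": 0,"y": 0,"z": 0,"turn": 0,"jaw": 3.5},{"x": 0,"y": 0,"z": 0,"turn": 0,"jaw": 3.5},{"x": 0,"y": 0,"z": 0,"turn": 0,"jaw": 3.5}], "squeeze": 30}}

```text
t: 20.98
tool_pos: [0.4348, -0.1938, 0.0087]
tool_rot: [-0.067, 2.189, -2.19]
contact_force: [-0.2, 1.5, 4.2]
opening: 0.0384
```

```bash
python3 look.py s16 wrist
```

```text
20.98 [ 0.4348 -0.1938  0.0087] [-0.2  1.5  4.2] 0.0384 [-0.58 -0.05  2.12  0.    1.07  0.93]
jaw yaw -86.45 down [ 0.001 -0.    -1.   ]
tcp px [[322.3, 249.5], [322.2, 269.2]]
```

View pics/s16_wrist.png

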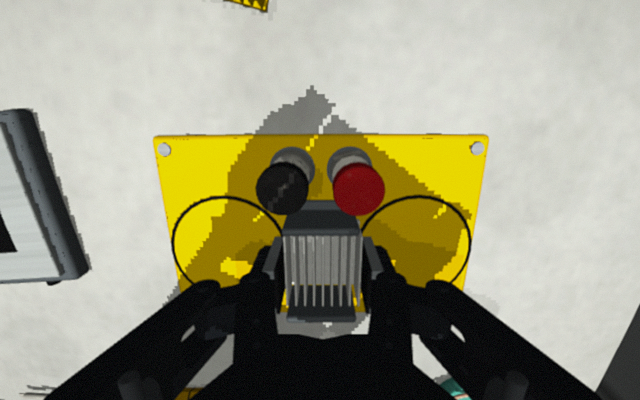

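>>> {"name": "play_rows", "arguments": {"moves": [{"x": 0,"y": 0,"z": 0.5,"turn": 0,"jaw": 3.5},{"x": 0,"y": 0,"z": 1.5,"turn": 0,"jaw": 3.5},{"x": 0,"y": 0,"z": 2,"turn": 0,"jaw": 3.5},{"x": 0,"y": 0,"z": 3,"turn": 0,"jaw": 3.5},{"x": 0,"y": 0,"z": 3,"turn": 0,"jaw": 3.5},{"x": 0,"y": 0,"z": 0,"turn": 0,"jaw": 3.5},{"x": 0,"y": 0,"z": 0,"turn": 0,"jaw": 3.5}]}}

```text
t: 21.62
tool_pos: [0.4356, -0.1946, 0.1104]
tool_rot: [-0.064, 2.185, -2.191]
contact_force: [-0.9, 0.3, -1.9]
opening: 0.0385
```

```bash
python3 look.py s17 wrist,side
```

```text
21.62 [ 0.4356 -0.1946  0.1104] [-0.9  0.3 -1.9] 0.0385 [-0.58 -0.21  2.07 -0.    1.28  0.93]
jaw yaw -86.45 down [ 0.004 -0.003 -1.   ]
tcp px [[322.3, 249.5], [322.2, 203.0]]
```

View pics/s17_wrist.png

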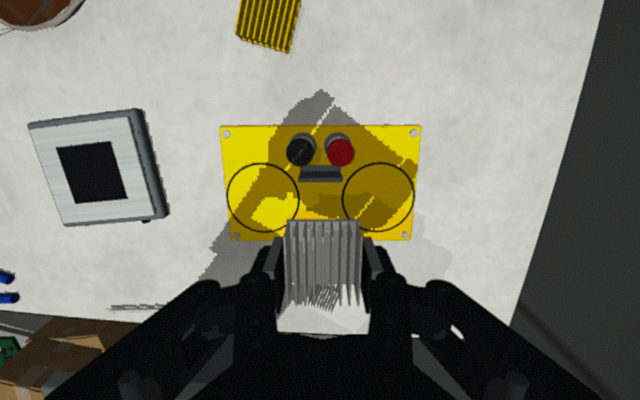

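Run:
```python
from h import *
a=cv2.imread("pics/s17_wrist.png")[205:350,250:400]; b=cv2.imread("pics/s16_wrist.png")[205:350,250:400]
cv2.imwrite("pics/s17c.png",np.hstack([cv2.resize(x,None,fx=2.6,fy=2.6,interpolation=cv2.INTER_CUBIC) for x in (b,a)]))
a=cv2.imread("pics/s17_side.png")[90:220,260:400]
cv2.imwrite("pics/s17d.png",cv2.resize(a,None,fx=5,fy=4.5,interpolation=cv2.INTER_CUBIC))
```

```text
(no output)
```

View pics/s17c.png

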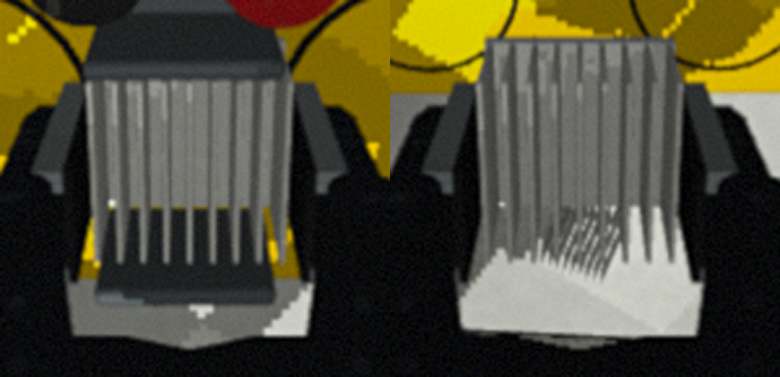

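View pics/s17d.png

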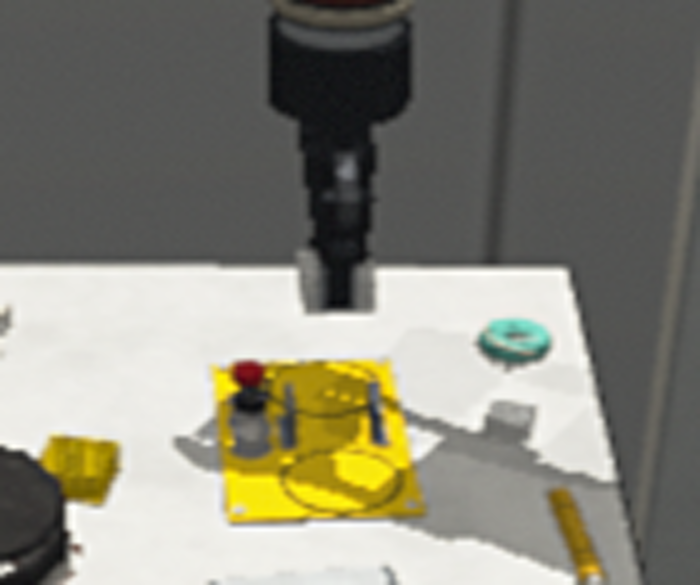

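Run:
```python
from h import *
d=np.load("s17_wrist.npy",allow_pickle=True).item()
p=np.array([.4356,-.1946,.1104]); a=np.radians(3.55); ux=np.array([np.cos(a),np.sin(a),0]); uy=np.array([-np.sin(a),np.cos(a),0])
for off in (-.003,0,.003):
  P=[p+ux*(off+s*.02)+uy*t*.02+[0,0,.0203] for s in (1,-1) for t in (1,-1)]+[p+ux*(off+.02)+uy*t*.02+[0,0,-.0027] for t in (1,-1)]
  print(off,proj(d,P).round(1).tolist())
# plate
for z in(.016,):
  print(unproj(d,[[58,149],[122,141],[132,196],[71,207]],z).round(4).tolist())
```

```text
-0.003 [[280.3, 237.7], [364.5, 237.7], [283.9, 307.5], [360.8, 307.5], [286.1, 219.5], [358.5, 219.5]]
0 [[280.0, 231.9], [364.8, 231.9], [283.7, 302.7], [361.1, 302.7], [285.9, 214.4], [358.7, 214.4]]
0.003 [[279.7, 226.0], [365.1, 226.0], [283.4, 297.8], [361.3, 297.8], [285.7, 209.3], [359.0, 209.3]]
[[0.466, 0.0369, 0.016], [0.4757, -0.0225, 0.016], [0.4271, -0.0247, 0.016], [0.4127, 0.0356, 0.016]]
```

```bash
cat > sq.py <<'E'
from fit import *
import sys
def square(n,roi,vis=None,d=None,thr=60):
    d=d or eyes.get_image(n); g=cv2.cvtColor(d["img"],cv2.COLOR_RGB2GRAY)
    m=(g<thr).astype(np.uint8)*255; r=np.zeros_like(m); a,b,c,e=roi; r[a:b,c:e]=255; m&=r
    c=max(cv2.findContours(m,cv2.RETR_EXTERNAL,cv2.CHAIN_APPROX_NONE)[0],key=cv2.contourArea)
    P=unproj(d,cv2.convexHull(c).reshape(-1,2),.016)[:,:2]*1000
    return cv2.minAreaRect(P.astype(np.float32))
E
python3 - <<'E'
from sq import *
d=np.load("s17_wrist.npy",allow_pickle=True).item(); print(square("w",(135,215,50,140),d=d))
d=np.load("s12_top.npy",allow_pickle=True).item(); cv2.imwrite("pics/s12t.png",d["img"][...,::-1])
for f in ["top"]:
    print(square("top",(195,230,308,345)))
print(square("side",(215,240,305,345)))
d=np.load("w1.npy",allow_pickle=True).item(); print(square("w",(0,60,330,390),d=d))
d=np.load("s13_wrist.npy",allow_pickle=True).item(); print(square("w",(120,190,75,150),d=d))
E
```

```text
((446.17303466796875, 9.488245010375977), (50.6052360534668, 50.68531799316406), 8.969014167785645)
((446.6903381347656, 8.50006103515625), (46.71827697753906, 45.819698333740234), 8.008110046386719)
((445.9683532714844, 7.302042007446289), (46.952178955078125, 44.538543701171875), 9.491219520568848)
((446.138916015625, 9.845531463623047), (49.25273132324219, 49.77373123168945), 9.314153671264648)
((446.1983947753906, 9.474225997924805), (50.80329895019531, 50.71931457519531), 9.077204704284668)
```

>>> {"name": "play_rows", "arguments": {"moves": [{"x": 0,"y": 2,"z": 0,"turn": 0,"jaw": 3.5},{"x": 0.3,"y": 3.3,"z": 0,"turn": 1,"jaw": 3.5},{"x": 0.3,"y": 3.3,"z": 0,"turn": 1.2,"jaw": 3.5},{"x": 0.3,"y": 3.3,"z": 0,"turn": 1,"jaw": 3.5},{"x": 0.3,"y": 3.3,"z": 0,"turn": 1,"jaw": 3.5},{"x": 0.1,"y": 3.3,"z": 0,"turn": 1,"jaw": 3.5},{"x": 0,"y": 1.9,"z": -2,"turn": 0,"jaw": 3.5},{"x": 0,"y": 0,"z": -3,"turn": 0,"jaw": 3.5}]}}

```text
t: 22.48
tool_pos: [0.4492, 0.0131, 0.0595]
tool_rot: [-0.162, 2.137, -2.137]
contact_force: [-0.1, -0.2, -1.5]
opening: 0.0386
```

>>> {"name": "play_rows", "arguments": {"moves": [{"x": 0,"y": 0,"z": 0,"turn": 0,"jaw": 3.5},{"x": 0,"y": 0,"z": 0,"turn": 0,"jaw": 3.5},{"x": 0,"y": 0,"z": 0,"turn": 0,"jaw": 3.5}]}}

```text
t: 22.73
tool_pos: [0.4473, 0.0099, 0.0583]
tool_rot: [-0.164, 2.143, -2.143]
contact_force: [1.2, 0.4, 0.2]
opening: 0.0384
```

```bash
python3 look.py s18 wrist
```

```text
22.73 [0.4473 0.0099 0.0583] [1.2 0.4 0.2] 0.0384 [-0.14 -0.21  2.16 -0.    1.19  1.27]
jaw yaw -81.29 down [-0.001 -0.    -1.   ]
tcp px [[322.4, 249.5], [322.5, 228.1]]
```

View pics/s18_wrist.png

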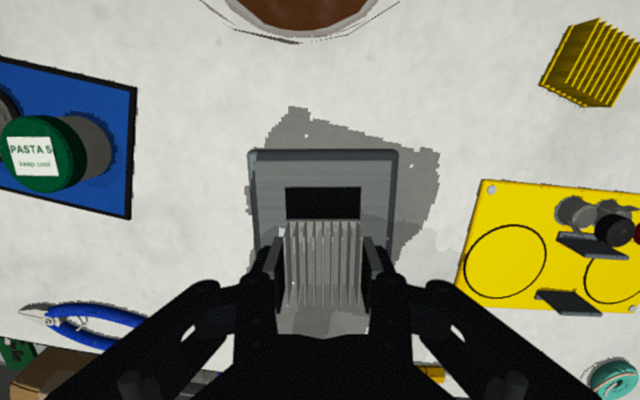

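>>> {"name": "play_rows", "arguments": {"moves": [{"x": 0.1,"y": 0,"z": -1.5,"turn": 0,"jaw": 3.5},{"x": 0,"y": 0,"z": -1.3,"turn": 0,"jaw": 3.5},{"x": 0,"y": 0,"z": -0.6,"turn": 0,"jaw": 3.5},{"x": 0,"y": 0,"z": 0,"turn": 0,"jaw": 3.5},{"x": 0,"y": 0,"z": 0,"turn": 0,"jaw": 3.5}]}}

```text
t: 23.2
tool_pos: [0.4489, 0.0099, 0.025]
tool_rot: [-0.162, 2.142, -2.142]
contact_force: [0.7, 0.1, -0.9]
opening: 0.0385
```

```bash
python3 look.py s19 wrist
```

```text
23.2 [0.4489 0.0099 0.025 ] [ 0.7  0.1 -0.9] 0.0385 [-0.14 -0.15  2.17 -0.    1.11  1.27]
jaw yaw -81.29 down [ 0.001 -0.    -1.   ]
tcp px [[322.4, 249.5], [322.3, 253.0]]
```

View pics/s19_wrist.png

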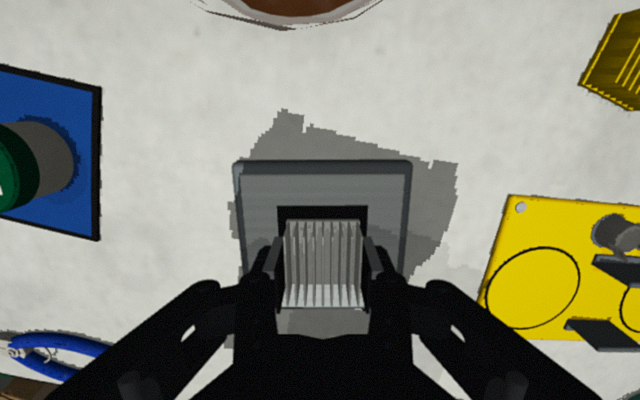

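>>> {"name": "play_rows", "arguments": {"moves": [{"x": 0,"y": 0,"z": -0.4,"turn": 0,"jaw": 3.5},{"x": 0,"y": 0,"z": -0.1,"turn": 0,"jaw": 3.5},{"x": 0,"y": 0,"z": 0,"turn": 0,"jaw": 3.5},{"x": 0,"y": 0,"z": 0,"turn": 0,"jaw": 3.5}]}}

```text
t: 23.58
tool_pos: [0.4484, 0.0103, 0.0194]
tool_rot: [-0.164, 2.142, -2.142]
contact_force: [-0.0, -0.3, -1.2]
opening: 0.0381
```

```bash
python3 look.py s20 wrist
python3 - <<'E'
from h import *
a=cv2.imread("pics/s20_wrist.png")[195:345,240:400]
cv2.imwrite("pics/s20c.png",cv2.resize(a,None,fx=4.5,fy=4,interpolation=cv2.INTER_CUBIC))
d=np.load("s20_wrist.npy",allow_pickle=True).item()
E
```

```text
23.58 [0.4484 0.0103 0.0194] [-0.  -0.3 -1.2] 0.0381 [-0.14 -0.14  2.18  0.    1.1   1.27]
jaw yaw -81.25 down [ 0.  0. -1.]
tcp px [[322.4, 249.5], [322.4, 258.3]]
```

View pics/s20c.png

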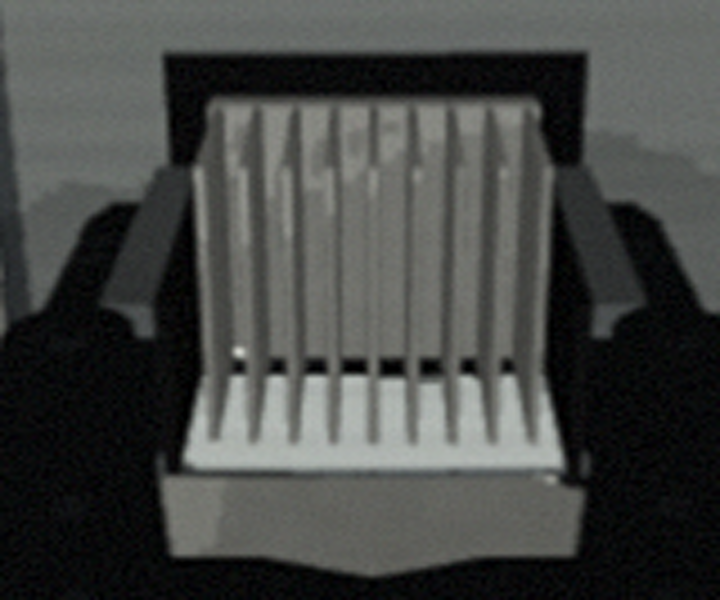

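>>> {"name": "play_rows", "arguments": {"moves": [{"x": 0.2,"y": 0.0,"z": 0,"turn": 0,"jaw": 3.5},{"x": 0,"y": 0,"z": 0,"turn": 0,"jaw": 3.5},{"x": 0,"y": 0,"z": -0.1,"turn": 0,"jaw": 3.5},{"x": 0,"y": 0,"z": 0,"turn": 0,"jaw": 3.5},{"x": 0,"y": 0,"z": 0,"turn": 0,"jaw": 3.5}]}}

```text
t: 24.05
tool_pos: [0.4509, 0.0103, 0.0187]
tool_rot: [-0.163, 2.142, -2.142]
contact_force: [0.1, -0.1, 2.6]
opening: 0.0383
```

```bash
python3 look.py s21 wrist
python3 - <<'E'
from h import *
a=cv2.imread("pics/s21_wrist.png")[195:345,240:400]
cv2.imwrite("pics/s21c.png",cv2.resize(a,None,fx=4.5,fy=4,interpolation=cv2.INTER_CUBIC))
E
```

```text
24.05 [0.4509 0.0103 0.0187] [ 0.1 -0.1  2.6] 0.0383 [-0.14 -0.13  2.17  0.    1.1   1.28]
jaw yaw -81.25 down [ 0.001 -0.    -1.   ]
tcp px [[322.4, 249.5], [322.4, 258.9]]
```

View pics/s21c.png

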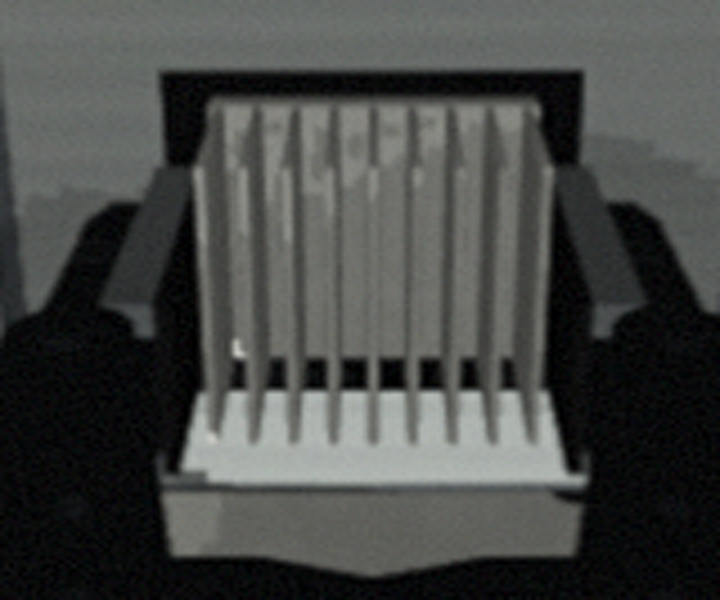

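Run:
```python
from h import *
for f,rows in (("s21",(72,97,392)),("s20",(53,97,376))):
    d=np.load(f+"_wrist.npy",allow_pickle=True).item()
    P=unproj(d,[[322.5,195+r/4] for r in rows],.016); print(np.linalg.norm(P-P[0],axis=1)*1000)
    P=unproj(d,[[240+c/4.5,195+75/4] for c in (162,583)],.016); print(np.linalg.norm(P[1]-P[0])*1000)
d=np.load("s21_wrist.npy",allow_pickle=True).item()
print(np.diff(unproj(d,[[240+c/4.5,195+97/4] for c in (162,207,540,583)],.016)[:,1])*1000)
```

```text
[ 0.          3.6854582  51.82228875]
51.34644155183849
[ 0.          6.48120815 51.98164284]
51.57463708589485
[ -5.46807476 -40.37303125  -5.22393897]
```

>>> {"name": "play_rows", "arguments": {"moves": [{"x": 0,"y": 0,"z": 0.2,"turn": 0,"jaw": 3.5},{"x": -0.2,"y": 0,"z": 0,"turn": 0,"jaw": 3.5},{"x": 0,"y": 0,"z": 0,"turn": 0,"jaw": 3.5},{"x": 0,"y": 0,"z": -0.2,"turn": 0,"jaw": 3.5},{"x": 0,"y": 0,"z": 0,"turn": 0,"jaw": 3.5},{"x": 0,"y": 0,"z": 0,"turn": 0,"jaw": 3.5}]}}

```text
t: 24.6
tool_pos: [0.4485, 0.0103, 0.0187]
tool_rot: [-0.164, 2.142, -2.142]
contact_force: [-2.3, -0.3, 5.2]
opening: 0.038
```

```bash
python3 look.py s22 wrist
python3 - <<'E'
from h import *
a=cv2.imread("pics/s22_wrist.png")[195:345,240:400]
cv2.imwrite("pics/s22c.png",cv2.resize(a,None,fx=4.5,fy=4,interpolation=cv2.INTER_CUBIC))
E
```

```text
24.6 [0.4485 0.0103 0.0187] [-2.3 -0.3  5.2] 0.038 [-0.14 -0.13  2.18 -0.    1.1   1.27]
jaw yaw -81.25 down [-0.  0. -1.]
tcp px [[322.4, 249.5], [322.4, 258.9]]
```

View pics/s22c.png

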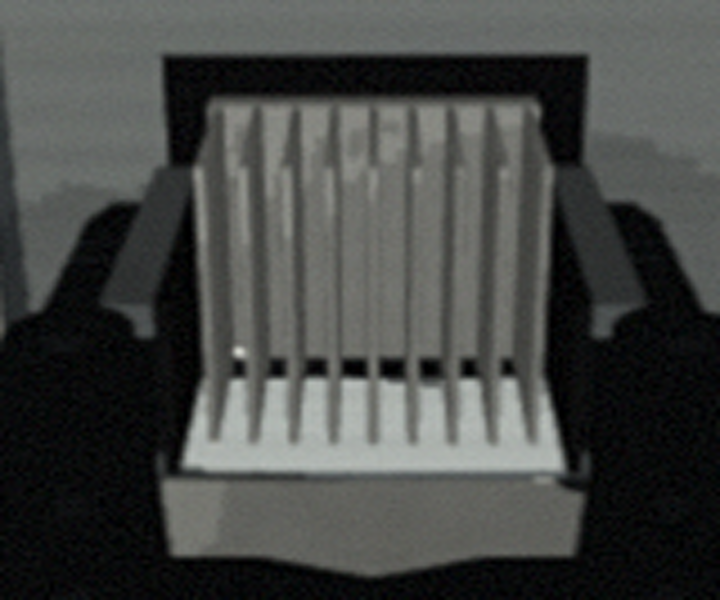

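>>> {"name": "play_rows", "arguments": {"moves": [{"x": 0,"y": 0,"z": 0,"turn": 0,"jaw": 3.9},{"x": 0,"y": 0,"z": 0,"turn": 0,"jaw": 4.3},{"x": 0,"y": 0,"z": 0,"turn": 0,"jaw": 5.5},{"x": 0,"y": 0,"z": 0,"turn": 0,"jaw": 6.5},{"x": 0,"y": 0,"z": 0,"turn": 0,"jaw": 6.5},{"x": 0,"y": 0,"z": 0,"turn": 0,"jaw": 6.5}]}}

```text
t: 25.15
tool_pos: [0.4482, 0.0103, 0.018]
tool_rot: [-0.164, 2.142, -2.142]
contact_force: [0.4, 0.9, 0.1]
opening: 0.065
```

>>> {"name": "play_rows", "arguments": {"moves": [{"x": 0,"y": 0,"z": 1,"turn": 0,"jaw": 6.5},{"x": 0,"y": 0,"z": 3,"turn": 0,"jaw": 6.5},{"x": 0,"y": 0,"z": 3,"turn": 0,"jaw": 6.5},{"x": 0,"y": 0,"z": 4,"turn": 0,"jaw": 6.5},{"x": 0,"y": 0,"z": 0,"turn": 0,"jaw": 6.5},{"x": 0,"y": 0,"z": 0,"turn": 0,"jaw": 6.5}]}}

```text
t: 25.65
tool_pos: [0.4509, 0.01, 0.1324]
tool_rot: [-0.155, 2.137, -2.14]
contact_force: [-0.4, 0.6, 0.4]
opening: 0.0651
```

```bash
python3 look.py s23 wrist
python3 - <<'E'
from h import *
a=cv2.imread("pics/s23_wrist.png")[110:300,240:420]
cv2.imwrite("pics/s23c.png",cv2.resize(a,None,fx=4,fy=3,interpolation=cv2.INTER_CUBIC))
E
```

```text
25.65 [0.4509 0.01   0.1324] [-0.4  0.6  0.4] 0.0651 [-0.14 -0.31  2.11  0.    1.33  1.27]
jaw yaw -81.25 down [ 0.008 -0.001 -1.   ]
tcp px [[322.4, 249.5], [322.3, 195.7]]
```

View pics/s23c.png

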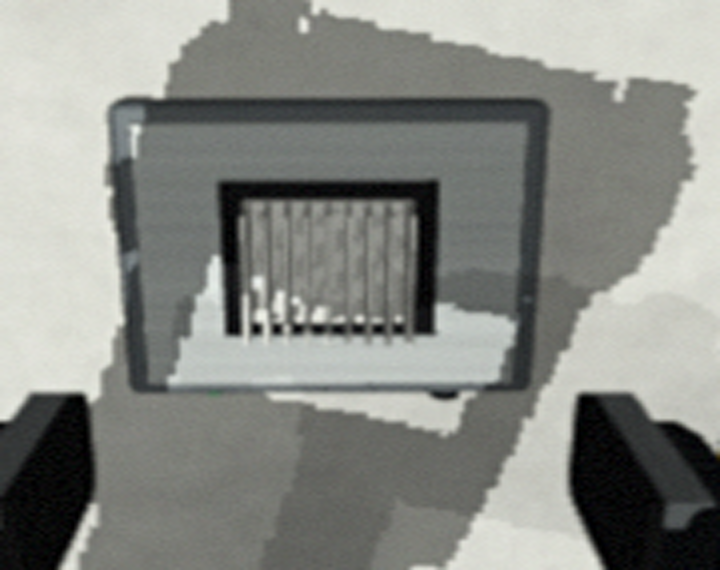

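>>> {"name": "play_rows", "arguments": {"moves": [{"x": 0,"y": 1.5,"z": 0,"turn": 7.12,"jaw": 6.5},{"x": 0,"y": 2.2,"z": 0,"turn": 7.12,"jaw": 6.5},{"x": 0,"y": 2.2,"z": 0,"turn": 7.12,"jaw": 6.5},{"x": 0,"y": 2.2,"z": 0,"turn": 7.12,"jaw": 6.5},{"x": 0,"y": 2.2,"z": 0,"turn": 7.12,"jaw": 6.5},{"x": 0,"y": 2.2,"z": 0,"turn": 7.12,"jaw": 6.5},{"x": 0,"y": 2.2,"z": 0,"turn": 7.12,"jaw": 6.5},{"x": 0.5,"y": 2.2,"z": 0,"turn": 7.12,"jaw": 6.5}]}}

```text
t: 26.37
tool_pos: [0.4515, 0.1801, 0.1261]
tool_rot: [-0.986, 1.512, -1.509]
contact_force: [-0.1, 0.0, 0.6]
opening: 0.0653
```

>>> {"name": "play_rows", "arguments": {"moves": [{"x": 0.5,"y": 2.2,"z": 0,"turn": 7.12,"jaw": 7.5},{"x": 0.5,"y": 2.2,"z": 0,"turn": 7.12,"jaw": 8.5},{"x": 0.7,"y": 2.2,"z": 0,"turn": 7.12,"jaw": 8.5},{"x": 0.7,"y": 1.8,"z": -1,"turn": 7.12,"jaw": 8.5},{"x": 0,"y": 0,"z": -3,"turn": 0,"jaw": 8.5},{"x": 0,"y": 0,"z": 0,"turn": 0,"jaw": 8.5},{"x": 0,"y": 0,"z": 0,"turn": 0,"jaw": 8.5}]}}

```text
t: 26.95
tool_pos: [0.4746, 0.2624, 0.0847]
tool_rot: [-1.25, 1.159, -1.153]
contact_force: [0.2, 0.0, 0.1]
opening: 0.0847
```

```bash
python3 look.py s24 wrist
```

```text
26.95 [0.4746 0.2624 0.0847] [0.2 0.  0.1] 0.0847 [ 0.37 -0.    1.92 -0.    1.23  0.29]
jaw yaw 4.19 down [-0.007 -0.003 -1.   ]
tcp px [[323.3, 250.4], [323.7, 214.4]]
```

View pics/s24_wrist.png

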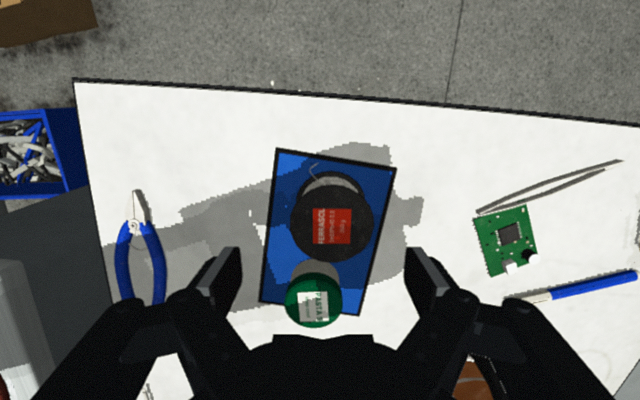

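>>> {"name": "play_rows", "arguments": {"moves": [{"x": 0.55,"y": 0.1,"z": -1,"turn": 0,"jaw": 8.5},{"x": 0,"y": 0,"z": -2,"turn": 0,"jaw": 8.5},{"x": 0,"y": 0,"z": -1,"turn": 0,"jaw": 8.5},{"x": 0,"y": 0,"z": 0,"turn": 0,"jaw": 8.5},{"x": 0,"y": 0,"z": 0,"turn": 0,"jaw": 8.5}]}}

```text
t: 27.42
tool_pos: [0.4826, 0.2639, 0.0483]
tool_rot: [-1.243, 1.156, -1.155]
contact_force: [0.4, 0.2, -0.5]
opening: 0.0852
```

```bash
python3 look.py s25 wrist
```

```text
27.42 [0.4826 0.2639 0.0483] [ 0.4  0.2 -0.5] 0.0852 [0.37 0.06 1.93 0.   1.15 0.29]
jaw yaw 4.15 down [-0.001 -0.    -1.   ]
tcp px [[323.4, 250.4], [323.3, 235.6]]
```

View pics/s25_wrist.png

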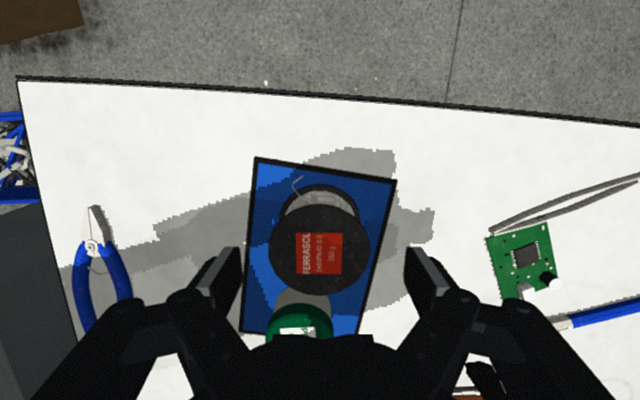

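>>> {"name": "play_rows", "arguments": {"moves": [{"x": -0.2,"y": 0,"z": -1.5,"turn": 0,"jaw": 8.5},{"x": 0,"y": 0,"z": -1.5,"turn": 0,"jaw": 8.5},{"x": 0,"y": 0,"z": -0.6,"turn": 0,"jaw": 8.5},{"x": 0,"y": 0,"z": 0,"turn": 0,"jaw": 8.5},{"x": 0,"y": 0,"z": 0,"turn": 0,"jaw": 8.5}]}}

```text
t: 27.88
tool_pos: [0.4813, 0.2645, 0.0129]
tool_rot: [-1.242, 1.155, -1.155]
contact_force: [-0.2, -0.2, 0.5]
opening: 0.0851
```

>>> {"name": "play_rows", "arguments": {"moves": [{"x": 0,"y": 0,"z": 0,"turn": 0,"jaw": 6.4},{"x": 0,"y": 0,"z": 0,"turn": 0,"jaw": 6.2},{"x": 0,"y": 0,"z": 0,"turn": 0,"jaw": 6.0},{"x": 0,"y": 0,"z": 0,"turn": 0,"jaw": 5.5},{"x": 0,"y": 0,"z": 0,"turn": 0,"jaw": 5.0},{"x": 0,"y": 0,"z": 0,"turn": 0,"jaw": 5.0},{"x": 0,"y": 0,"z": 0,"turn": 0,"jaw": 5.0},{"x": 0,"y": 0,"z": 0,"turn": 0,"jaw": 5.0}], "squeeze": 50}}

```text
t: 28.55
tool_pos: [0.4817, 0.2647, 0.0135]
tool_rot: [-1.241, 1.155, -1.155]
contact_force: [-1.7, 0.3, 6.0]
opening: 0.0571
```

```bash
python3 look.py s26 wrist
```

```text
28.55 [0.4817 0.2647 0.0135] [-1.7  0.3  6. ] 0.0571 [0.37 0.11 1.94 0.   1.09 0.29]
jaw yaw 4.19 down [ 0.001  0.001 -1.   ]
tcp px [[323.3, 250.5], [323.5, 265.1]]
```

View pics/s26_wrist.png

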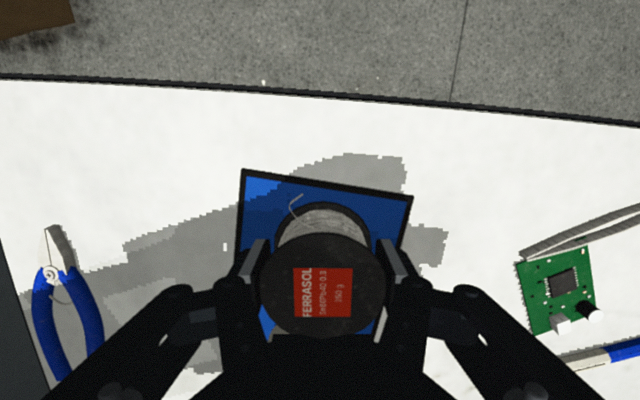

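>>> {"name": "play_rows", "arguments": {"moves": [{"x": 0,"y": 0,"z": 0.5,"turn": 0,"jaw": 5.0},{"x": 0,"y": 0,"z": 2,"turn": 0,"jaw": 5.0},{"x": 0,"y": 0,"z": 3,"turn": 0,"jaw": 5.0},{"x": 0,"y": 0,"z": 3,"turn": 0,"jaw": 5.0},{"x": 0,"y": -1,"z": 3,"turn": 0,"jaw": 5.0},{"x": -1,"y": -3,"z": 1,"turn": 0,"jaw": 5.0},{"x": -1,"y": -3.8,"z": 0,"turn": 0,"jaw": 5.0},{"x": -1,"y": -3.8,"z": 0,"turn": 0,"jaw": 5.0}]}}

```text
t: 29.27
tool_pos: [0.4507, 0.1476, 0.1381]
tool_rot: [-1.243, 1.152, -1.155]
contact_force: [0.3, -1.2, -2.5]
opening: 0.0571
```

>>> {"name": "play_rows", "arguments": {"moves": [{"x": -1,"y": -3.8,"z": 0,"turn": 0,"jaw": 5.0},{"x": -0.8,"y": -3.8,"z": 0,"turn": 0,"jaw": 5.0},{"x": 0,"y": -3.8,"z": 0,"turn": 0,"jaw": 5.0},{"x": 0,"y": -3.8,"z": 0,"turn": 0,"jaw": 5.0},{"x": 0,"y": -3.8,"z": 0,"turn": 0,"jaw": 5.0},{"x": 0,"y": -3.8,"z": 0,"turn": 0,"jaw": 5.0},{"x": 0,"y": -3.8,"z": 0,"turn": 0,"jaw": 5.0},{"x": 0,"y": -3.8,"z": 0,"turn": 0,"jaw": 5.0}]}}

```text
t: 29.93
tool_pos: [0.4318, -0.1573, 0.1365]
tool_rot: [-1.243, 1.156, -1.155]
contact_force: [1.4, 0.6, -2.7]
opening: 0.057
```

>>> {"name": "play_rows", "arguments": {"moves": [{"x": 0,"y": -3,"z": 0,"turn": 0,"jaw": 5.0},{"x": 0,"y": -2,"z": 0,"turn": 0,"jaw": 5.0},{"x": 0,"y": -1,"z": 0,"turn": 0,"jaw": 5.0},{"x": 0,"y": 0,"z": 0,"turn": 0,"jaw": 5.0},{"x": 0,"y": 0,"z": 0,"turn": 0,"jaw": 5.0}]}}

```text
t: 30.35
tool_pos: [0.4324, -0.2151, 0.1365]
tool_rot: [-1.242, 1.157, -1.154]
contact_force: [-0.9, 0.5, -3.4]
opening: 0.0573
```

>>> {"name": "play_rows", "arguments": {"moves": [{"x": 0.1,"y": -2.3,"z": 0,"turn": 0,"jaw": 5.0},{"x": 0,"y": -1,"z": -1,"turn": 0,"jaw": 5.0},{"x": 0,"y": 0,"z": -3,"turn": 0,"jaw": 5.0},{"x": 0,"y": 0,"z": 0,"turn": 0,"jaw": 5.0},{"x": 0,"y": 0,"z": 0,"turn": 0,"jaw": 5.0},{"x": 0,"y": 0,"z": 0,"turn": 0,"jaw": 5.0}]}}

```text
t: 30.85
tool_pos: [0.434, -0.2478, 0.0972]
tool_rot: [-1.243, 1.155, -1.154]
contact_force: [0.5, 0.2, -1.7]
opening: 0.0572
```

```bash
python3 look.py s27 wrist
```

```text
30.85 [ 0.434  -0.2478  0.0972] [ 0.5  0.2 -1.7] 0.0572 [-0.67 -0.13  2.02  0.    1.25 -0.74]
jaw yaw 4.25 down [-0.     0.001 -1.   ]
tcp px [[323.3, 250.4], [323.1, 208.9]]
```

View pics/s27_wrist.png

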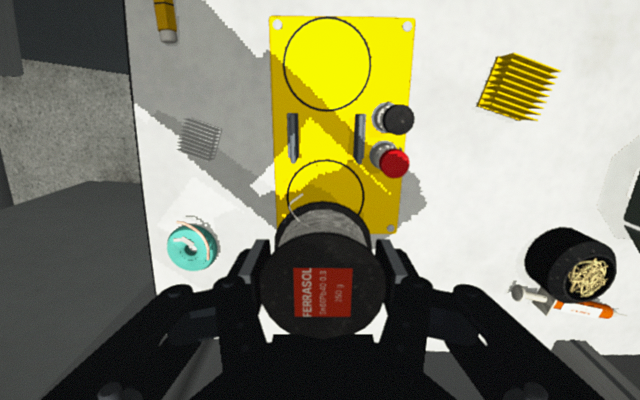

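>>> {"name": "play_rows", "arguments": {"moves": [{"x": 0,"y": 0,"z": -3,"turn": 0,"jaw": 5.0},{"x": 0,"y": 0,"z": -3,"turn": 0,"jaw": 5.0},{"x": 0,"y": 0,"z": -1.2,"turn": 0,"jaw": 5.0},{"x": 0,"y": 0,"z": -0.5,"turn": 0,"jaw": 5.0},{"x": 0,"y": 0,"z": 0,"turn": 0,"jaw": 5.0},{"x": 0,"y": 0,"z": 0,"turn": 0,"jaw": 5.0}]}}

```text
t: 31.4
tool_pos: [0.435, -0.2493, 0.0218]
tool_rot: [-1.243, 1.153, -1.157]
contact_force: [0.0, -0.6, -1.8]
opening: 0.0572
```

```bash
cat > cmp.py <<'E'
import sys
from h import *
# find the caddy shift between a reference picture and now: compare yellow mask / vial / sink-wall features via world unprojection of deck corners
a,b=sys.argv[1:3]
for f in (a,b):
    d=np.load(f+"_wrist.npy",allow_pickle=True).item(); cv2.imwrite("pics/tmp.png",d["img"])
A=cv2.imread(f"pics/{a}_wrist.png"); B=cv2.imread(f"pics/{b}_wrist.png")
cv2.imwrite(f"pics/cmp_{b}.png",np.hstack([A[80:330,200:500],B[80:330,200:500]]))
E
python3 look.py s28 wrist; python3 cmp.py s4 s28
```

```text
31.4 [ 0.435  -0.2493  0.0218] [ 0.  -0.6 -1.8] 0.0572 [-0.67 -0.01  2.05  0.    1.1  -0.74]
jaw yaw 4.2 down [ 0.002 -0.001 -1.   ]
tcp px [[323.4, 250.5], [323.5, 257.0]]
```

View pics/cmp_s28.png

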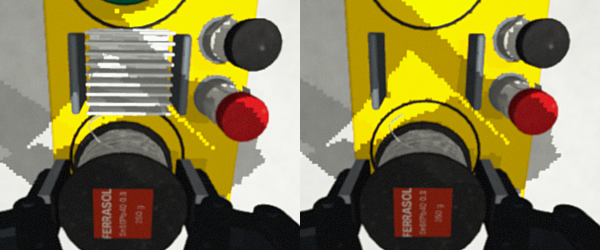

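>>> {"name": "play_rows", "arguments": {"moves": [{"x": 0,"y": 0,"z": -0.4,"turn": 0,"jaw": 5.0},{"x": 0,"y": 0,"z": 0,"turn": 0,"jaw": 5.0},{"x": 0,"y": 0,"z": 0,"turn": 0,"jaw": 5.0}]}}

```text
t: 31.7
tool_pos: [0.4342, -0.2489, 0.0168]
tool_rot: [-1.243, 1.154, -1.156]
contact_force: [-0.2, 0.7, -3.2]
opening: 0.0572
```

```bash
python3 look.py s29 wrist
cat > rel.py <<'E'
from h import *
import sys
# positions of fixed features seen from the hand: wall + vial cap + hole, printed in world by each frame's own pose
for f in sys.argv[1:]:
    d=np.load(f+"_wrist.npy",allow_pickle=True).item(); hsv=cv2.cvtColor(d["img"],cv2.COLOR_RGB2HSV)
    m=cv2.inRange(hsv,(0,150,60),(8,255,255))|cv2.inRange(hsv,(172,150,60),(180,255,255)); m[:, :360]=0
    c=max(cv2.findContours(m,cv2.RETR_EXTERNAL,cv2.CHAIN_APPROX_NONE)[0],key=cv2.contourArea)
    (u,v),r=cv2.minEnclosingCircle(c)
    y=cv2.inRange(hsv,(20,150,40),(34,255,255)); y[:, 480:]=0
    L=[];Rr=[]
    for row in range(150,200,4):
        xs=np.nonzero(y[row,200:])[0]+200
        if len(xs): L.append((xs[0],row)); Rr.append((xs[-1],row))
    PL=unproj(d,L,.006); PR=unproj(d,Rr,.006); cam=d["cam_to_world"][:3,3]
    print(f,"cap px",round(u,1),round(v,1),"rel cam mm",((unproj(d,(u,v),.048)[0]-cam)*1000).round(1),"cap world",(unproj(d,(u,v),.048)[0]*1000).round(1),
      "left edge",(PL.mean(0)*1000).round(1),"right",(PR.mean(0)*1000).round(1),"cam",(cam*1000).round(1))
E
python3 rel.py s4 s28 s29
```

```text
31.7 [ 0.4342 -0.2489  0.0168] [-0.2  0.7 -3.2] 0.0572 [-0.67 -0.    2.06  0.    1.09 -0.74]
jaw yaw 4.19 down [ 0.001 -0.001 -1.   ]
tcp px [[323.3, 250.4], [323.4, 261.7]]
s4 cap px 441.9 196.0 rel cam mm [  51.   -30.5 -108.4] cap world [ 478.4 -203.2   48. ] left edge [ 390.5 -210.5    6. ] right [ 483.1 -203.6    6. ] cam [ 427.3 -172.7  156.4]
s28 cap px 432.9 190.5 rel cam mm [  50.1  -30.4 -115.6] cap world [ 478.6 -203.2   48. ] left edge [ 390.5 -212.3    6. ] right [ 482.  -205.5    6. ] cam [ 428.5 -172.7  163.6]
s29 cap px 438.2 195.0 rel cam mm [  50.4  -30.8 -110.8] cap world [ 478.4 -203.3   48. ] left edge [ 390.5 -210.7    6. ] right [ 483.4 -203.8    6. ] cam [ 428.  -172.4  158.8]
```

>>> {"name": "play_rows", "arguments": {"moves": [{"x": -0.07,"y": 0,"z": 0,"turn": 0,"jaw": 5.0},{"x": 0,"y": 0,"z": -0.1,"turn": 0,"jaw": 5.0},{"x": 0,"y": 0,"z": 0,"turn": 0,"jaw": 5.0},{"x": 0,"y": 0,"z": 0,"turn": 0,"jaw": 5.0}]}}

```text
t: 32.08
tool_pos: [0.4334, -0.2489, 0.0165]
tool_rot: [-1.243, 1.156, -1.155]
contact_force: [-3.2, 2.5, 5.8]
opening: 0.0571
```

Contact; release.

>>> {"name": "play_rows", "arguments": {"moves": [{"x": 0,"y": 0,"z": 0,"turn": 0,"jaw": 5.8},{"x": 0,"y": 0,"z": 0,"turn": 0,"jaw": 6.2},{"x": 0,"y": 0,"z": 0,"turn": 0,"jaw": 7},{"x": 0,"y": 0,"z": 0,"turn": 0,"jaw": 8.5},{"x": 0,"y": 0,"z": 0,"turn": 0,"jaw": 8.5},{"x": 0,"y": 0,"z": 0,"turn": 0,"jaw": 8.5}]}}

```text
t: 32.58
tool_pos: [0.4332, -0.2487, 0.0152]
tool_rot: [-1.243, 1.155, -1.155]
contact_force: [0.5, -0.1, 0.4]
opening: 0.0849
```

>>> {"name": "play_rows", "arguments": {"moves": [{"x": 0,"y": 0,"z": 1,"turn": 0,"jaw": 8.5},{"x": 0,"y": 0,"z": 2,"turn": 0,"jaw": 8.5},{"x": 0,"y": 0,"z": 0,"turn": 0,"jaw": 8.5},{"x": 0,"y": 0,"z": 0,"turn": 0,"jaw": 8.5},{"x": 0,"y": 0,"z": 0,"turn": 0,"jaw": 8.5}]}}

```text
t: 33.0
tool_pos: [0.4332, -0.2487, 0.0452]
tool_rot: [-1.243, 1.155, -1.155]
contact_force: [-1.6, 0.0, -0.4]
opening: 0.0855
```

```bash
python3 look.py s30 wrist; python3 cmp.py s3 s30
python3 - <<'E'
from fit import *
# spool red patch and top disc relative to caddy features
for f in ("s3","s30"):
    d=np.load(f+"_wrist.npy",allow_pickle=True).item(); hsv=cv2.cvtColor(d["img"],cv2.COLOR_RGB2HSV)
    m=cv2.inRange(hsv,(0,140,40),(10,255,255))|cv2.inRange(hsv,(172,140,40),(180,255,255))
    for c in cv2.findContours(m,cv2.RETR_EXTERNAL,cv2.CHAIN_APPROX_NONE)[0]:
        if cv2.contourArea(c)>300:
            (u,v),wh,_=cv2.minAreaRect(c); z=.05 if u<370 else .048
            print(f,round(u,1),round(v,1),wh,(unproj(d,(u,v),z)[0]*1000).round(1))
E
```

```text
33.0 [ 0.4332 -0.2487  0.0452] [-1.6  0.  -0.4] 0.0855 [-0.67 -0.05  2.05 -0.    1.14 -0.74]
jaw yaw 4.19 down [ 0. -0. -1.]
tcp px [[323.4, 250.5], [323.3, 237.8]]
s3 331.1 259.0 (34.65229034423828, 43.20545196533203) [ 436.8 -250.8   50. ]
s3 419.8 181.3 (38.18376159667969, 37.47665786743164) [ 479.  -203.3   48. ]
s30 329.6 260.1 (35.86429977416992, 43.30364227294922) [ 436.8 -251.7   50. ]
s30 419.5 179.5 (39.59797668457031, 38.18376159667969) [ 478.9 -203.4   48. ]
```

View pics/cmp_s30.png

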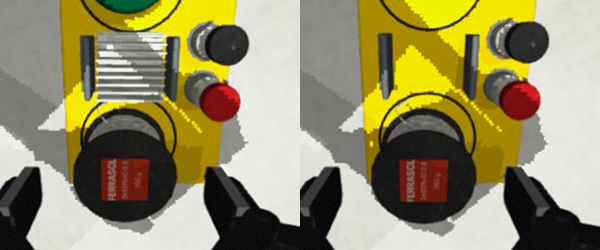

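>>> {"name": "play_rows", "arguments": {"moves": [{"x": 0,"y": 0,"z": 3,"turn": 0,"jaw": 8.5},{"x": 0,"y": 1,"z": 3.5,"turn": 0,"jaw": 8.5},{"x": 0,"y": 3,"z": 2,"turn": 0,"jaw": 8.5},{"x": 0,"y": 3.8,"z": 0,"turn": 0,"jaw": 8.5},{"x": 0,"y": 3.8,"z": 0,"turn": 0,"jaw": 8.5},{"x": 0,"y": 3.8,"z": 0,"turn": 0,"jaw": 8.5},{"x": 0,"y": 3.8,"z": 0,"turn": 0,"jaw": 8.5},{"x": 0,"y": 3.8,"z": 0,"turn": 0,"jaw": 8.5}]}}

```text
t: 33.72
tool_pos: [0.4322, -0.0169, 0.1292]
tool_rot: [-1.243, 1.157, -1.155]
contact_force: [1.0, -0.0, 0.5]
opening: 0.085
```

>>> {"name": "play_rows", "arguments": {"moves": [{"x": 0,"y": 3.8,"z": 0,"turn": 0,"jaw": 8.5},{"x": 0.8,"y": 3.8,"z": 0,"turn": 0,"jaw": 8.5},{"x": 1,"y": 3.8,"z": 0,"turn": 0,"jaw": 8.5},{"x": 1,"y": 3.8,"z": 0,"turn": 0,"jaw": 8.5},{"x": 1,"y": 3,"z": 0,"turn": 0,"jaw": 8.5},{"x": 0,"y": 2,"z": 0,"turn": 0,"jaw": 8.5},{"x": 0,"y": 0,"z": 0,"turn": 0,"jaw": 8.5},{"x": 0,"y": 0,"z": 0,"turn": 0,"jaw": 8.5}]}}

```text
t: 34.38
tool_pos: [0.4704, 0.1838, 0.129]
tool_rot: [-1.246, 1.155, -1.153]
contact_force: [-0.8, -0.0, 0.0]
opening: 0.0848
```

>>> {"name": "play_rows", "arguments": {"moves": [{"x": 0.1,"y": 0.7,"z": -2,"turn": 0,"jaw": 8.5},{"x": 0,"y": 0,"z": -3,"turn": 0,"jaw": 8.5},{"x": 0,"y": 0,"z": -3,"turn": 0,"jaw": 8.5},{"x": 0,"y": 0,"z": 0,"turn": 0,"jaw": 8.5},{"x": 0,"y": 0,"z": 0,"turn": 0,"jaw": 8.5},{"x": 0,"y": 0,"z": 0,"turn": 0,"jaw": 8.5}]}}

```text
t: 34.88
tool_pos: [0.4729, 0.1897, 0.0514]
tool_rot: [-1.241, 1.155, -1.157]
contact_force: [-0.2, 0.1, -0.3]
opening: 0.0848
```

```bash
python3 look.py s31 wrist
python3 - <<'E'
from fit import *
for f,z in (("s31",.042),("s9",.045)):
    d=np.load(f+"_wrist.npy",allow_pickle=True).item(); hsv=cv2.cvtColor(d["img"],cv2.COLOR_RGB2HSV)
    g=cv2.inRange(hsv,(65,100,15),(95,255,255)); g[:,420:]=0
    print(f,circ(d,g,z))
E
```

```text
34.88 [0.4729 0.1897 0.0514] [-0.2  0.1 -0.3] 0.0848 [ 0.24 -0.04  2.02 -0.    1.16  0.16]
jaw yaw 4.12 down [ 0.001  0.    -1.   ]
tcp px [[323.3, 250.4], [323.2, 233.5]]
s31 (471.6, 191.7, 24.2)
s9 (426.1, -136.7, 24.5)
```

View pics/s31_wrist.png

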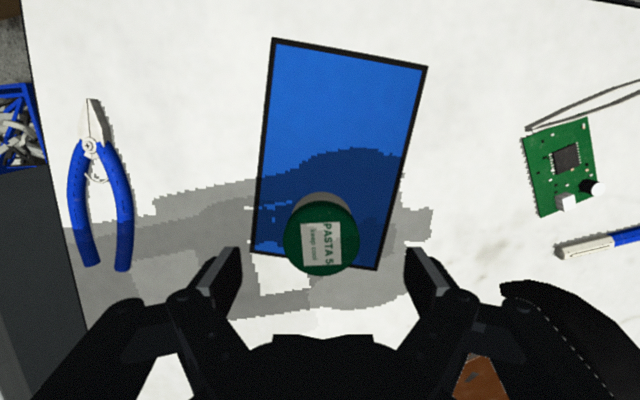

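>>> {"name": "play_rows", "arguments": {"moves": [{"x": -0.1,"y": 0.1,"z": -1.5,"turn": 0,"jaw": 8.5},{"x": 0,"y": 0,"z": -1.5,"turn": 0,"jaw": 8.5},{"x": 0,"y": 0,"z": -1,"turn": 0,"jaw": 8.5},{"x": 0,"y": 0,"z": -0.2,"turn": 0,"jaw": 8.5},{"x": 0,"y": 0,"z": 0,"turn": 0,"jaw": 8.5},{"x": 0,"y": 0,"z": 0,"turn": 0,"jaw": 8.5}]}}

```text
t: 35.43
tool_pos: [0.4721, 0.1915, 0.0093]
tool_rot: [-1.241, 1.154, -1.156]
contact_force: [0.6, -0.0, -0.0]
opening: 0.0851
```

>>> {"name": "play_rows", "arguments": {"moves": [{"x": 0,"y": 0,"z": 0,"turn": 0,"jaw": 5.6},{"x": 0,"y": 0,"z": 0,"turn": 0,"jaw": 5.2},{"x": 0,"y": 0,"z": 0,"turn": 0,"jaw": 4.9},{"x": 0,"y": 0,"z": 0,"turn": 0,"jaw": 4.6},{"x": 0,"y": 0,"z": 0,"turn": 0,"jaw": 4.2},{"x": 0,"y": 0,"z": 0,"turn": 0,"jaw": 4.0},{"x": 0,"y": 0,"z": 0,"turn": 0,"jaw": 4.0},{"x": 0,"y": 0,"z": 0,"turn": 0,"jaw": 4.0}], "squeeze": 25}}

```text
t: 36.1
tool_pos: [0.4717, 0.1915, 0.009]
tool_rot: [-1.242, 1.155, -1.155]
contact_force: [-2.0, -0.5, 6.5]
opening: 0.0458
```

```bash
python3 look.py s32 wrist; python3 cmp.py s10 s32
```

```text
36.1 [0.4717 0.1915 0.009 ] [-2.  -0.5  6.5] 0.0458 [ 0.24  0.03  2.04 -0.    1.07  0.17]
jaw yaw 4.19 down [ 0.001  0.    -1.   ]
tcp px [[323.4, 250.5], [323.5, 269.9]]
```

View pics/cmp_s32.png

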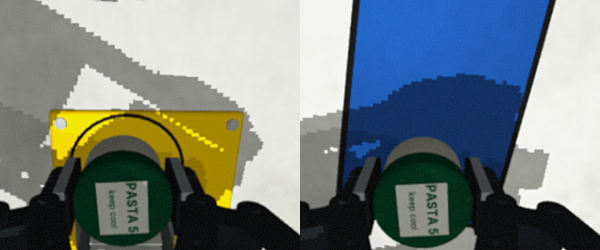

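>>> {"name": "play_rows", "arguments": {"moves": [{"x": 0,"y": 0,"z": 0.5,"turn": 0,"jaw": 4.0},{"x": 0,"y": 0,"z": 2,"turn": 0,"jaw": 4.0},{"x": 0,"y": 0,"z": 3,"turn": 0,"jaw": 4.0},{"x": 0,"y": 0,"z": 3,"turn": 0,"jaw": 4.0},{"x": -0.5,"y": -1,"z": 2.5,"turn": 0,"jaw": 4.0},{"x": -1,"y": -3,"z": 0,"turn": 0,"jaw": 4.0},{"x": -1,"y": -3.6,"z": 0,"turn": 0,"jaw": 4.0},{"x": -1,"y": -3.6,"z": 0,"turn": 0,"jaw": 4.0}]}}

```text
t: 36.82
tool_pos: [0.4358, 0.0787, 0.1188]
tool_rot: [-1.243, 1.152, -1.154]
contact_force: [-0.3, -1.0, -0.4]
opening: 0.0464
```

>>> {"name": "play_rows", "arguments": {"moves": [{"x": -1,"y": -3.6,"z": 0,"turn": 0,"jaw": 4.0},{"x": 0,"y": -3.6,"z": 0,"turn": 0,"jaw": 4.0},{"x": 0,"y": -3.6,"z": 0,"turn": 0,"jaw": 4.0},{"x": 0,"y": -3.6,"z": 0,"turn": 0,"jaw": 4.0},{"x": 0,"y": -3.6,"z": 0,"turn": 0,"jaw": 4.0},{"x": 0,"y": -3,"z": 0,"turn": 0,"jaw": 4.0},{"x": 0,"y": 0,"z": 0,"turn": 0,"jaw": 4.0},{"x": 0,"y": 0,"z": 0,"turn": 0,"jaw": 4.0}]}}

```text
t: 37.48
tool_pos: [0.4258, -0.1319, 0.1181]
tool_rot: [-1.241, 1.158, -1.157]
contact_force: [-1.3, 0.1, -1.1]
opening: 0.0458
```

>>> {"name": "play_rows", "arguments": {"moves": [{"x": 0.1,"y": -0.5,"z": -2,"turn": 0,"jaw": 4.0},{"x": 0,"y": 0,"z": -3,"turn": 0,"jaw": 4.0},{"x": 0,"y": 0,"z": -3,"turn": 0,"jaw": 4.0},{"x": 0,"y": 0,"z": -1.5,"turn": 0,"jaw": 4.0},{"x": 0,"y": 0,"z": 0,"turn": 0,"jaw": 4.0},{"x": 0,"y": 0,"z": 0,"turn": 0,"jaw": 4.0},{"x": 0,"y": 0,"z": 0,"turn": 0,"jaw": 4.0}]}}

```text
t: 38.07
tool_pos: [0.4281, -0.1354, 0.0245]
tool_rot: [-1.243, 1.153, -1.156]
contact_force: [-0.2, 0.4, -0.5]
opening: 0.0459
```

```bash
python3 look.py s33 wrist; python3 cmp.py s10 s33
python3 - <<'E'
import numpy as np
for f in ("s10","s33"): print(f,(np.load(f+"_wrist.npy",allow_pickle=True).item()["cam_to_world"][:3,3]*1000).round(1))
E
```

```text
38.07 [ 0.4281 -0.1354  0.0245] [-0.2  0.4 -0.5] 0.0459 [-0.47 -0.15  2.18  0.    1.11 -0.55]
jaw yaw 4.25 down [ 0.002 -0.001 -1.   ]
tcp px [[323.3, 250.5], [323.4, 254.5]]
s10 [420.6 -61.5 154.1]
s33 [421.7 -58.9 166.4]
```

View pics/cmp_s33.png

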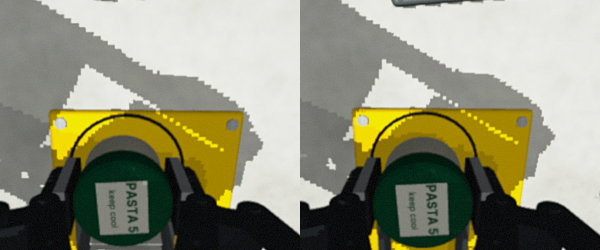

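>>> {"name": "play_rows", "arguments": {"moves": [{"x": -0.1,"y": -0.2,"z": -0.4,"turn": 0,"jaw": 4.0},{"x": 0,"y": 0,"z": -0.4,"turn": 0,"jaw": 4.0},{"x": 0,"y": 0,"z": -0.2,"turn": 0,"jaw": 4.0},{"x": 0,"y": 0,"z": 0,"turn": 0,"jaw": 4.0},{"x": 0,"y": 0,"z": 0,"turn": 0,"jaw": 4.0}]}}

```text
t: 38.53
tool_pos: [0.4261, -0.1377, 0.0131]
tool_rot: [-1.243, 1.156, -1.155]
contact_force: [-0.3, -0.4, -0.4]
opening: 0.046
```

```bash
python3 look.py s34 wrist; python3 cmp.py s10 s34
python3 - <<'E'
import numpy as np
for f in ("s10","s34"): print(f,(np.load(f+"_wrist.npy",allow_pickle=True).item()["cam_to_world"][:3,3]*1000).round(1))
E
```

```text
38.53 [ 0.4261 -0.1377  0.0131] [-0.3 -0.4 -0.4] 0.046 [-0.48 -0.13  2.18  0.    1.09 -0.55]
jaw yaw 4.18 down [-0.  0. -1.]
tcp px [[323.3, 250.4], [323.4, 265.5]]
s10 [420.6 -61.5 154.1]
s34 [420.  -61.3 155.2]
```

View pics/cmp_s34.png

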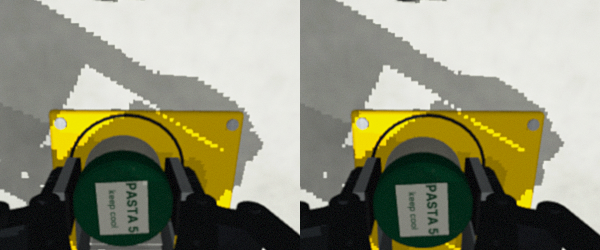

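>>> {"name": "play_rows", "arguments": {"moves": [{"x": 0.06,"y": 0.08,"z": 0,"turn": 0,"jaw": 4.0},{"x": 0,"y": 0,"z": -0.1,"turn": 0,"jaw": 4.0},{"x": 0,"y": 0,"z": 0,"turn": 0,"jaw": 4.0},{"x": 0,"y": 0,"z": 0,"turn": 0,"jaw": 4.0}]}}

```text
t: 38.92
tool_pos: [0.4268, -0.1368, 0.0122]
tool_rot: [-1.243, 1.155, -1.155]
contact_force: [-0.4, -1.4, -0.7]
opening: 0.0458
```

>>> {"name": "play_rows", "arguments": {"moves": [{"x": 0,"y": 0,"z": -0.1,"turn": 0,"jaw": 4.0},{"x": 0,"y": 0,"z": 0,"turn": 0,"jaw": 4.0},{"x": 0,"y": 0,"z": 0,"turn": 0,"jaw": 4.0}]}}

```text
t: 39.17
tool_pos: [0.4269, -0.1369, 0.012]
tool_rot: [-1.243, 1.155, -1.155]
contact_force: [-3.6, 1.8, 6.2]
opening: 0.046
```

>>> {"name": "play_rows", "arguments": {"moves": [{"x": 0,"y": 0,"z": 0,"turn": 0,"jaw": 4.7},{"x": 0,"y": 0,"z": 0,"turn": 0,"jaw": 5.2},{"x": 0,"y": 0,"z": 0,"turn": 0,"jaw": 6.5},{"x": 0,"y": 0,"z": 0,"turn": 0,"jaw": 8},{"x": 0,"y": 0,"z": 0,"turn": 0,"jaw": 8.5},{"x": 0,"y": 0,"z": 0,"turn": 0,"jaw": 8.5}]}}

```text
t: 39.67
tool_pos: [0.4268, -0.1368, 0.0111]
tool_rot: [-1.243, 1.155, -1.155]
contact_force: [0.7, 0.6, -0.1]
opening: 0.0846
```

>>> {"name": "play_rows", "arguments": {"moves": [{"x": 0,"y": 0,"z": 1,"turn": 0,"jaw": 8.5},{"x": 0,"y": 0,"z": 2.5,"turn": 0,"jaw": 8.5},{"x": 0,"y": 0,"z": 0,"turn": 0,"jaw": 8.5},{"x": 0,"y": 0,"z": 0,"turn": 0,"jaw": 8.5}]}}

```text
t: 40.0
tool_pos: [0.4283, -0.1376, 0.0483]
tool_rot: [-1.242, 1.151, -1.159]
contact_force: [-0.3, -0.7, -0.9]
opening: 0.085
```

```bash
python3 look.py s35 wrist; python3 cmp.py s9 s35;  python3 - <<'E'
from fit import *
for f in ("s9","s35"):
    d=np.load(f+"_wrist.npy",allow_pickle=True).item(); hsv=cv2.cvtColor(d["img"],cv2.COLOR_RGB2HSV)
    g=cv2.inRange(hsv,(65,100,15),(95,255,255)); print(f,circ(d,g,.045))
E
```

```text
40.0 [ 0.4283 -0.1376  0.0483] [-0.3 -0.7 -0.9] 0.085 [-0.48 -0.19  2.17 -0.    1.16 -0.55]
jaw yaw 4.19 down [ 0.004 -0.002 -1.   ]
tcp px [[323.3, 250.4], [323.1, 235.5]]
s9 (426.1, -136.7, 24.5)
s35 (426.2, -136.4, 24.1)
```

View pics/cmp_s35.png

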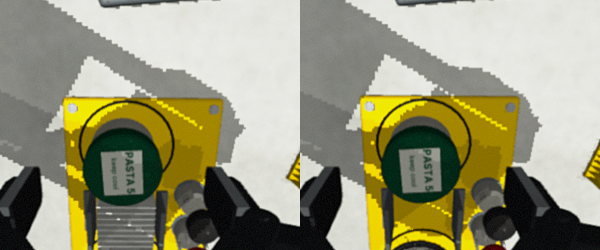

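Within 0.3 mm of its original spot. Rising clear and taking final pictures.

>>> {"name": "play_rows", "arguments": {"moves": [{"x": 0,"y": 0,"z": 3,"turn": 0,"jaw": 8.5},{"x": 0,"y": 0,"z": 4,"turn": 0,"jaw": 8.5},{"x": 0,"y": 0,"z": 4,"turn": 0,"jaw": 8.5},{"x": -1,"y": 2,"z": 4,"turn": 0,"jaw": 8.5},{"x": -1,"y": 2,"z": 2,"turn": 0,"jaw": 8.5},{"x": 0,"y": 0,"z": 0,"turn": 0,"jaw": 8.5},{"x": 0,"y": 0,"z": 0,"turn": 0,"jaw": 8.5},{"x": 0,"y": 0,"z": 0,"turn": 0,"jaw": 8.5}]}}

```text
t: 40.72
tool_pos: [0.407, -0.0985, 0.2108]
tool_rot: [-1.244, 1.157, -1.153]
contact_force: [0.1, 0.3, 0.8]
opening: 0.0849
```

```bash
python3 look.py s36 wrist,side,top
python3 - <<'E'
import cv2,numpy as np
a=cv2.resize(cv2.imread("pics/s36_wrist.png"),(480,300)); b=cv2.imread("pics/s36_side.png")[140:260,255:405]; b=cv2.resize(b,None,fx=2.5,fy=2.5,interpolation=cv2.INTER_CUBIC)
c=np.zeros((600,800,3),np.uint8); c[:300,:480]=a; c[300:600,:375]=b
t=cv2.imread("pics/s36_top.png")[150:270,290:460]; t=cv2.resize(t,None,fx=2.45,fy=2.45,interpolation=cv2.INTER_CUBIC); c[300:300+t.shape[0],380:380+t.shape[1]]=t
cv2.imwrite("pics/final.png",c)
E
```

```text
40.72 [ 0.407  -0.0985  0.2108] [0.1 0.3 0.8] 0.0849 [-0.42 -0.46  2.09 -0.    1.52 -0.49]
jaw yaw 4.2 down [-0.002  0.001 -1.   ]
tcp px [[323.3, 250.4], [323.3, 175.8]]
```

View pics/final.png

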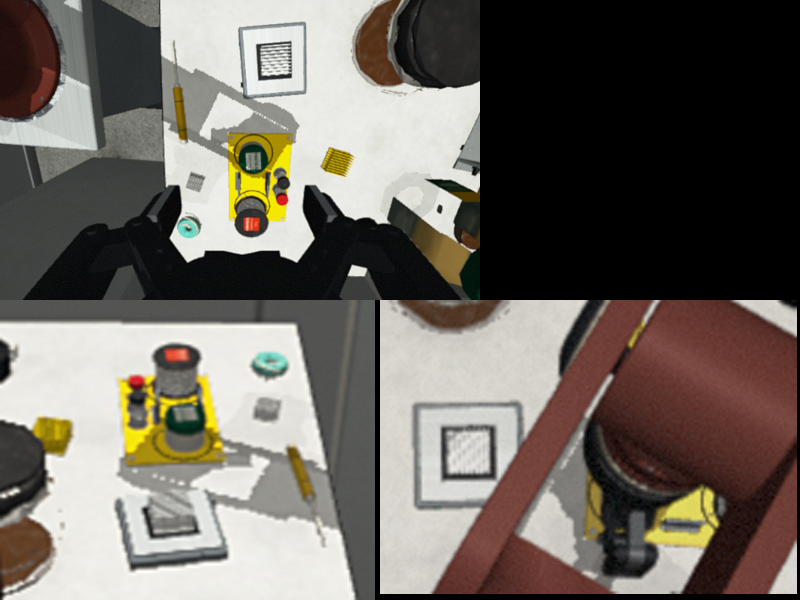

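Final pictures: the heat sink sits inside the dark square, the spool and tub are upright in their bays, and both vials are standing. Handing in.

```bash
python3 -c "
from station import finish_job
print(finish_job())"
```

```text
the job is handed in; nothing more can be done
None
```

The job is done in the order asked and handed in at about 41 s. I moved the spool and then the tub upright onto the blue mat, and set the heat sink on the plate's dark square. Then I put the spool and the tub back in their bays.

- **Heat sink:** it sits flat, with about 6 mm of dark square showing at the rear and 5.2–5.5 mm at the sides. I first misjudged the fore-aft centring and shifted it 2 mm the wrong way. A calibrated measurement caught this and I moved it back before letting go.
- **Spool and tub:** compared with pictures from before each was first picked up, the spool is within about 1 mm of its place and the tub within 0.4 mm. Both stand upright.
- **Vials:** both are still standing; the red one measured within 0.2 mm of where it was before.
- **Forces:** the contact forces read after each move stayed below about 8 N.
- **Checks that disagreed:** early overhead estimates of the spool and tub positions differed by up to 5 mm, so I used close-up wrist-camera views for every grasp. In the last top-camera picture the arm hid the caddy, so the final check of the caddy rests on the side and wrist views.

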